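Close a plaster piece mould: slide in the missing piece, lower the cover on its dowels

ROBOT

A 6-joint arm with a two-finger parallel gripper is mounted at the origin on the work surface. World frame = base frame: x ahead of the robot, y to its left, z up, the work surface at z = 0. Lengths are in mm, angles in rad, forces in N, time in s.
With the tool pointing down it reaches from about 350 to 875 mm from the base axis. Payload 4.2 kg.
Tool frame: the origin (TCP) lies midway between the tips of the shut fingers; the grasp point (between the pads) lies 19 mm behind it; z points along the fingers, y is the direction in which the jaws open and shut (so a half turn about z gives the same grasp; the last joint's range is limited). The gripper opens to 85 mm and grips with 20 to 120 N. Pads are 22 mm wide; open, the fingers measure 114 mm over their backs; the gripper's body (76 mm by 85 mm) begins 54 mm behind the grasp point. The pads swing forward as they close: fully open they stand 13 mm farther back than shut.
Start: joints at [0.259, 0.385, 0.008, 0, -1.194, -0.259], TCP at [624.979, 0.025, 231.312] pointing down, gripper open.
Joint ranges: [-3.14, 3.14], [-1.21, 2.06], [-1.07, 1.41], [-3.16, 2.05], [-2.99, -0.16], [-3.1, 3.1]. Speed limits (rad/s): [2.79, 2.79, 3.14, 3.14, 3.14, 3.14].

INTERFACE

Orientations are given as a unit quaternion [x, y, z, w].
In Python, from bench import read_state, get_image, job_done, search_frame, regions_of gives the robot as it stands.
- The arm moves only by the tool servo_tool, never from a script. Its arguments are lists of equal length, an entry for each row: "turn": the turn, a rotation vector about the world's x, y, z in rad, a list of three; "dp": the shift along the world's x, y, z in m, a list of three; "fingers": the finger opening in m, from 0 to 0.0854. In form: {"turn": [[rx, ry, rz], ...], "dp": [[tx, ty, tz], ...], "fingers": [fingers, ...]}. A call has exactly 5 rows; each row shifts and turns the pose as measured when the row begins; what a row does not reach is not made up. A row lasts 1/8 s, in which the tool goes at most 62.5 mm and 10.7 degrees, less where a joint would pass 70% of its speed; a pose out of reach is approached as far as the arm can. A call is refused whole if a number of a shift passes 0.0625 or a number of a turn 0.188, either way. A call with a gripper value outside its range is refused whole. The fingers move at their own pace and stop on an object; the grip force is fixed at half the most. Time passes only in rows, so rows that do not move let the fingers close, or fill a call up. It gives the time, the measured TCP pose, the force and the opening at its end, in the units of the state.
- read_state(): the state, without advancing time (a new reading comes with each control period).
- get_image(name): name is "scene" or "side" or "wrist"; returns a dict with "img" (420x560x3 uint8, red, green, blue), "vfov" (degrees; the focal length in pixels is half the picture's height over the tangent of half this angle, whatever the lens; pixels are square), "cx", "cy" (the principal point, pixels), "k1" (the pictures are not rectified: a ray, as slopes to the right and down, at radius r is drawn at 1 + k1 r^2 times it, then the intrinsics apply), "world_from_camera" (4x4, takes a point from camera to world coordinates); the wrist camera has in their place "mount" (4x4, takes a point from camera to tool coordinates, whose origin is the TCP and whose axes are the flange's). Camera axes: x right, y down, z forward; pixel columns grow to the right and rows downward; lengths in mm; the calibration is good to about 2 mm. A picture is of the moment at which its call begins: read the wrist's pose just before it. There is no depth.
- job_done(): hands the job in, once; it reports no verdict.
Trained networks look in the newest picture that a camera, given by its name, has taken for a name from the list of things; names that differ only in an ending like _2 or _b are one class to them, and where a whole thing is asked for, a point or a joint stands for the part that bears it (a point fixed in the world has none). Each returns a list of dicts, best first, with "score" (0 to 1); they miss things now and then, are a little off and sometimes report something else, mostly with a low value. They report only what shows in the picture. A call takes as long as a camera call. They do not tell look-alikes from the thing itself.
- search_frame(query, camera): "box" ([left, top, width, height] in pixels, round what is visible of it).
- regions_of(query, camera): "region" (420x560 bool, what is visible of it) and "box" ([left, top, width, height] in pixels, round what is visible of it).
The state is a dict: "clock": time; "joints": joint angles; "joint_vel": joint speeds; "joint_efforts": joint torques, N m; "position": TCP position; "ee_rot": TCP orientation; "contact_force": force on the tool from outside, world axes, zero at the start; "wrist_torque": the same for the moment, N m; "gripper_width": finger opening in mm.
Only numpy, scipy, OpenCV 4.12 (cv2) and the standard library are available. Lean on these libraries where they do the work, as an engineer would, in place of code of your own. Each camera call takes 0.05 s, during which the arm holds its last target. There are 200 camera calls.

TASK

Close the piece mould: set the loose plaster piece into the gap between its two neighbours, tapered nose to the back wall, until it is fully home and flush with them, without shifting the neighbours. Then lower the cover level over both dowel pins, lip to the open front, without tipping it or letting it drop, until it lies flat on the case walls, and let go. Leave everything else on the bench where it is.

Things in the scene. Friction and masses are not known exactly. Their poses are not given: they have to be found in the camera images.
- case: Open mould case, fixed, left or right on the bench: dark base board 15 mm thick (x -82 to +86, y +-91 mm), plywood walls left and right (y 63 to 89 mm either side) and back (inner face x = +62.5 mm), tops 57 mm above the bench; open front (walls end at x = -58 mm). Origin midway between the two pins, at bench level; x from open front to back wall, y to the left wall, z up.
- pin_left (a point): Tip of the left steel dowel pin: 12 mm diameter, upright on the middle of the left wall (case x = 0, y = +76 mm), 32 mm above the wall top, tip 89 mm above the bench; its top 8 mm tapers to 5 mm diameter.
- pin_right (a point): Tip of the right dowel pin, the same, on the right wall (case x = 0, y = -76 mm).
- gap_mouth (a point): Middle of the front end of the gap between the two neighbour pieces, on the floor of the case (case x = -58, y = 0, z = 15 mm). The gap is about 44 mm wide, 120 mm deep to the back wall and 40 mm high, open above. The base board reaches 24 mm further to the front.
- piece: Loose white plaster mould piece, about 0.22 kg, a bar 120 mm long (x), 40 wide (y), 40 high (30 where a hollow crosses its top, x -40 to +38 mm), lying hollow up on the bench in front of the lid rest. Origin: centre of its underside; x points to the tapered nose. Its place: in the gap, nose against the back wall, square end flush with the neighbours' (origin at case x about 2, y 0, z 15 mm).
- piece_nose (a point): Middle of the nose end of the loose piece, 60 mm from its origin along x, 20 mm above its underside. The width falls from 40 to 28 mm over the last 12 mm before the nose end; the other end is square.
- neighbour_left: Plaster piece of the same shape as the loose one, in its place by the left wall (case x about 2, y about +42, z 15 mm), nose to the back; loose, not to be shifted. Origin and axes as for the loose piece.
- neighbour_right: The same by the right wall (case y about -42 mm).
- lid_rest: Lid rest, fixed to the bench: an 8 mm board 150 x 196 mm with two wooden bearers (26 mm wide, tops 40 mm above the bench) under the left and right edges of the cover. Origin at bench level, about under the cover's origin.
- cover: Cover of the case, about 0.45 kg, lying level on the lid rest: dark plate 12 mm thick, x -72 to +84, y +-89 mm, with two through holes and, under its front edge (x -72 to -62, y +-56 mm), a lip hanging 25 mm down. Origin midway between the holes on the underside of the plate, under the centre of mass; x from lip to back edge, z up. Seated: on the wall tops, origin 57 mm above the case's, axes alike.
- hole_left (a point): Centre of the cover's left hole (14.5 mm diameter, cover x = 0, y = +76 mm) on the underside of the plate. Goes over the left pin.
- hole_right (a point): Centre of the cover's right hole (14.5 mm diameter, cover x = 0, y = -76 mm) on the underside of the plate. Goes over the right pin.
- cover_grip (a point): Where to grip the cover's solid yellow handle bar: 43 mm above the underside of the plate, straight above the cover's origin. The bar is 100 mm long (cover x) and 22 mm wide (y), reaching from the plate to 62 mm above the plate's underside.
- bottle: White bottle with a blue cap, 60 mm diameter, 150 mm high, standing between the case and the lid rest. Origin: centre of its foot.
- vase: Small waisted plaster vase, 76 mm at its widest, 140 mm high, standing between the case and the lid rest. Origin: centre of its foot.
- jar: Grey jar with a red lid, 60 mm diameter, 65 mm high, further back. Origin: centre of its foot.
- tile: White octagonal plaster tile, 120 mm across, 30 mm high, at the left side. Origin: centre of its underside.
- mallet: Rubber mallet lying flat at the left side, about 245 mm long, 56 mm high. Origin on the bench near the middle of its length.
- brush: Flat brush lying at the right side, 200 mm long, 20 mm high. Origin on the bench under the middle.
- scraper: Wide scraper with a black handle lying at the right side, 240 mm long, 20 mm high. Origin on the bench under the middle.
There are look-alikes about, which are no part of the job. Leave any purple look-alike of the piece alone. Leave any green look-alike of the cover alone.

How it is judged (in metres and radians):
On the way, in this order (a step that is already met when the one before it is completed fails the run):
1. the piece is fully home in the gap, nose to the back wall, while the cover is still off the case (x of piece_nose in the frame of case between 0.0585 and 0.066 m and y of piece in the frame of case between -0.005 and 0.005 m and z of piece in the frame of case between 0.012 and 0.0175 m and angle between the x axis of piece and the x axis of case, either way round below 0.07 rad and horizontal distance between cover and case above 0.1 m), for 0.2 s.
2. the cover is on its way down, level, with both pins engaged in their holes (its plate 3 to 30 mm above the wall tops) (horizontal distance between hole_left and pin_left below 0.0035 m and horizontal distance between hole_right and pin_right below 0.0035 m and z of cover in the frame of case between 0.06 and 0.087 m and angle between cover's own z axis and vertical below 0.09 rad and angle between the x axis of cover and the x axis of case, either way round below 0.05 rad), for 0.15 s.
At the end, for the whole second after the job is handed in: Piece in the gap on the case floor, nose within 4 mm of the back wall, straight, within 5 mm of the middle; neighbours within 6 mm of their starts; cover flat on the walls (2 mm, 1.4 degrees), pins in their own holes (3.5 mm), at rest, let go; every bystander within 20 mm of its start (x of piece_nose in the frame of case between 0.0585 and 0.066 m and y of piece in the frame of case between -0.005 and 0.005 m and z of piece in the frame of case between 0.012 and 0.0175 m and angle between the x axis of piece and the x axis of case, either way round below 0.07 rad and distance of each of neighbour_left, neighbour_right from where it was at the start of the episode below 0.006 m and horizontal distance between hole_left and pin_left below 0.0035 m and horizontal distance between hole_right and pin_right below 0.0035 m and z of cover in the frame of case between 0.0545 and 0.059 m and angle between cover's own z axis and vertical below 0.025 rad and linear speed of each of cover, piece below 0.02 m/s and contact force between the fingers and cover below 0.1 N and distance of each of bottle, vase, jar, tile, mallet, brush, scraper from where it was at the start of the episode below 0.02 m); the robot touches nothing.
It fails at once if a neighbour piece is shifted by more than 8 mm (distance of any of neighbour_left, neighbour_right from where it was at the start of the episode above 0.008 m).
It fails at once if the cover is tipped more than 15 degrees (angle between cover's own z axis and vertical above 0.26 rad).
It fails at once if the cover is dropped on the case (faster than 0.5 m/s on the pins) (horizontal distance between cover and case below 0.03 m and z of cover in the frame of case below 0.087 m and linear speed of cover above 0.5 m/s).
It fails at once if a bystander is moved by more than 25 mm or knocked over (distance of any of bottle, vase, jar, tile, mallet, brush, scraper from where it was at the start of the episode above 0.025 m or angle between any of bottle, vase, jar's own z axis and vertical above 0.4 rad).
It also fails if it takes over 72 s, if anything falls off the work surface, if the arm or the gripper's body presses on something with over 40 N, if the wrist force passes 120 N, or if a joint passes its speed limit or range.

## Working session

There is one attempt and no reset: what is moved stays moved. The work goes in short steps, Python scripts to look and compute and a tool call to move; the robot and the scene stay as the last step left them, time stands still between calls to the robot, and variables do not carry over. Pictures are saved under pics/ and viewed, about 8 in all and at most 12, crops included, and the job is handed in when it is done.

Besides the shell and the picture viewer there is one more tool, called after ">>>" by a JSON object that holds its "name" and its "arguments", one argument or row to a line. servo_tool: Moves the arm, as the interface text tells. Its arguments: {"type":"object","properties":{"turn":{"type":"array","items":{"type":"array","items":{"type":"number"}}},"dp":{"type":"array","items":{"type":"array","items":{"type":"number"}}},"fingers":{"type":"array","items":{"type":"number"}}},"required":["turn","dp","fingers"]}

```bash
mkdir -p pics; ls; python3 - <<'E'
from bench import *
import cv2
s=read_state();print(s)
for n in("scene","side"):
    d=get_image(n);print(n,{k:v for k,v in d.items() if k!="img"})
    cv2.imwrite(f"pics/{n}0.png",d["img"][:,:,::-1])
    for q in("case","piece","cover","lid_rest","pin_left","pin_right","hole_left","hole_right","cover_grip","piece_nose","gap_mouth","neighbour_left","bottle","vase"):
        print(q,[(round(r["score"],2),[int(v) for v in r["box"]]) for r in search_frame(q,n)[:3]])
E
```

```text
pics
{'clock': 0.0, 'joints': array([ 2.58578686e-01,  3.85531460e-01,  6.62621208e-03, -4.94645555e-04,
       -1.19398172e+00, -2.58624976e-01]), 'joint_vel': array([ 0.00038765,  0.00110595, -0.00157313, -0.00051589,  0.00033403,
       -0.00082482]), 'joint_efforts': array([-9.55001960e-04, -3.92286408e+01,  1.88399577e+01,  4.18616563e+00,
       -4.72148502e-03,  8.27910434e-07]), 'position': array([6.24419569e+02, 5.42268797e-03, 2.30237520e+02]), 'ee_rot': array([-0.70702549,  0.70718726,  0.00072426, -0.00078802]), 'contact_force': array([ 0.14592899, -0.41226711, -0.17977575]), 'wrist_torque': array([-0.0129307 , -0.03911182, -0.00389681]), 'gripper_width': 85.31676085201177}
scene {'vfov': 48.92197289893556, 'cx': 282.12769395476624, 'cy': 202.77835355232548, 'k1': 0.014919401368151508, 'world_from_camera': array([[ 4.86232432e-01,  7.44318783e-01, -4.57785508e-01,
         1.13552522e+03],
       [ 8.73739666e-01, -4.21637580e-01,  2.42488655e-01,
        -3.49873554e+02],
       [-1.25307133e-02, -5.17891205e-01, -8.55354710e-01,
         1.32253741e+03],
       [ 0.0000
[... 1458 characters left out ...]
, 17])]
piece [(0.89, [217, 195, 32, 20]), (0.77, [215, 216, 22, 29])]
cover [(0.83, [244, 172, 64, 33]), (0.79, [129, 179, 54, 33])]
lid_rest [(0.87, [279, 196, 30, 13]), (0.19, [301, 225, 79, 67])]
pin_left [(0.9, [307, 231, 74, 58])]
pin_right [(0.39, [242, 173, 64, 33])]
hole_left [(0.82, [125, 177, 57, 34]), (0.73, [244, 171, 61, 33]), (0.33, [311, 233, 46, 24])]
hole_right [(0.66, [276, 330, 86, 26]), (0.65, [125, 176, 57, 36])]
cover_grip [(0.81, [129, 179, 51, 31]), (0.63, [246, 172, 56, 35])]
piece_nose []
gap_mouth [(0.9, [300, 226, 82, 59])]
neighbour_left [(0.81, [310, 232, 45, 27]), (0.47, [266, 195, 20, 45])]
bottle [(0.78, [271, 192, 12, 49])]
vase [(0.57, [313, 187, 22, 45])]
```

```bash
python3 - <<'E'
import cv2,numpy as np
a=cv2.imread("pics/scene0.png")[70:330,180:430];b=cv2.imread("pics/side0.png")[150:310,110:400]
a=cv2.resize(a,(576,600),interpolation=cv2.INTER_CUBIC)
cv2.imwrite("pics/a.png",a)
cv2.imwrite("pics/b.png",cv2.resize(b,None,fx=2.7,fy=2.7,interpolation=cv2.INTER_CUBIC))
E
```

```text
(no output)
```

View pics/a.png

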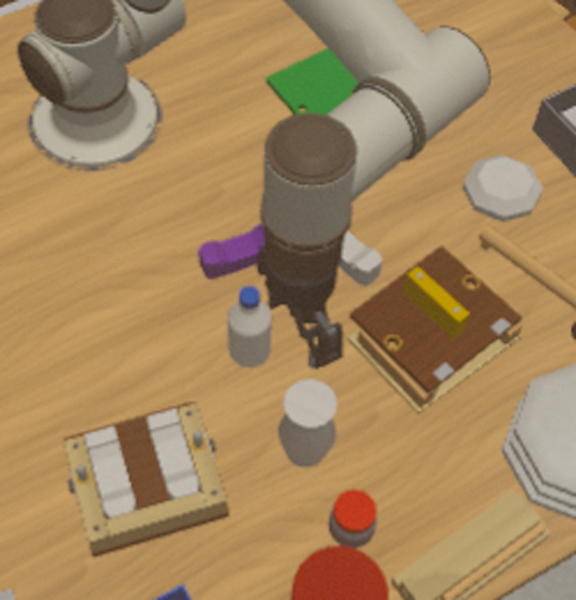

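View pics/b.png

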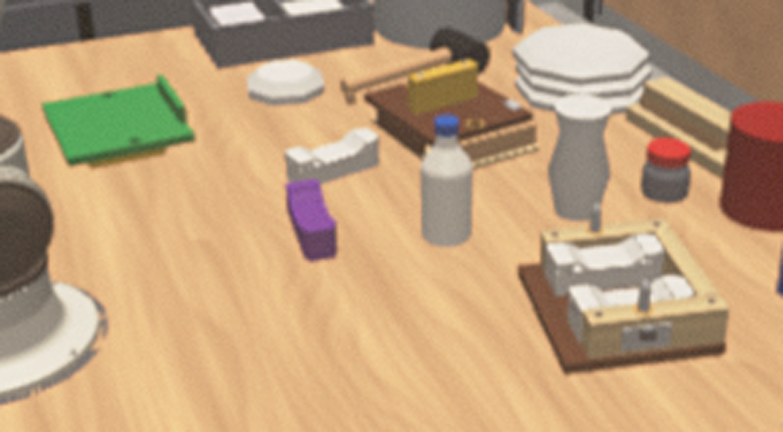

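The scene view shows the white piece at about px (336,181), the cover (handle at about (371,197)) and the case (pins about (216,275) and (265,261)). The cover's lip side faces the robot, and so does the case's open front. The purple and green things are the look-alikes.

```bash
cat > h.py <<'E'
import numpy as np,cv2
from bench import *
from scipy.spatial.transform import Rotation as R
def cam(d,st=None):
    f=210/np.tan(np.radians(d["vfov"]/2))
    if "world_from_camera" in d: T=d["world_from_camera"]
    else:
        W=np.eye(4);W[:3,:3]=R.from_quat(st["ee_rot"]).as_matrix();W[:3,3]=st["position"];T=W@d["mount"]
    return f,d["cx"],d["cy"],d["k1"],T
def proj(c,P):
    f,cx,cy,k,T=c;P=np.atleast_2d(P);q=(P-T[:3,3])@T[:3,:3];s=q[:,:2]/q[:,2:]
    return s*(1+k*(s**2).sum(1,keepdims=True))*f+[cx,cy]
def plane(c,uv,z):
    f,cx,cy,k,T=c;u=(np.atleast_2d(uv)-[cx,cy])/f;s=u.copy()
    for _ in range(20): s=u/(1+k*(s**2).sum(1,keepdims=True))
    D=np.c_[s,np.ones(len(s))]@T[:3,:3].T
    return T[:3,3]+D*((np.reshape(z,(-1,1))-T[2,3])/D[:,2:])
def shot(n="wrist",save=None):
    st=read_state();d=get_image(n)
    if save: cv2.imwrite(f"pics/{save}.png",d["img"][:,:,::-1])
    return cam(d,st),d["img"],st
E
python3 - <<'E'
from h import *
c,_,_=shot("scene");e,_,_=shot("side")
A=lambda l:np.array(l)/2.304+[180,70]
B=lambda l:np.array(l)/2.7+[110,150]
print("pins sc",plane(c,A([[82,472],[197,440]]),89).round(), "side",plane(e,B([[597,208],[645,284]]),89).round())
print("holes sc",plane(c,A([[393,342],[471,282]]),52).round(),"handle",plane(c,A([[415,270],[465,320]]),102).round())
print("handle side",plane(e,B([[412,78],[475,63]]),102).round())
print("piece side",plane(e,B([[295,178],[377,150],[288,155],[370,130]]),[5,5,40,40]).round())
print("bottle,vase side",plane(e,B([[447,240],[580,217]]),0).round(),"purple",plane(e,B([[318,255],[295,205]]),0).round())
g=get_image("wrist");print({k:v for k,v in g.items() if k!="img"})
E
```

```text
pins sc [[ 592. -283.   89.]
 [ 624. -138.   89.]] side [[ 610. -144.   89.]
 [ 579. -289.   89.]]
holes sc [[612. 170.  52.]
 [585. 319.  52.]] handle [[553. 238. 102.]
 [651. 251. 102.]]
handle side [[547. 227. 102.]
 [643. 240. 102.]]
piece side [[375. 198.   5.]
 [497. 231.   5.]
 [367. 197.  40.]
 [486. 224.  40.]]
bottle,vase side [[495.  -7.   0.]
 [663. -22.   0.]] purple [[347.  20.   0.]
 [357. 141.   0.]]
{'vfov': 63.13528277887136, 'cx': 280.75717627290436, 'cy': 212.96391842927886, 'k1': 0.0015023584846925986, 'mount': array([[-1.03055914e-04, -9.60661266e-01, -2.77722740e-01,
         7.06136757e+01],
       [ 9.99999968e-01, -3.50948723e-05, -2.49679324e-04,
        -6.63092196e-01],
       [ 2.30110611e-04, -2.77722757e-01,  9.60661240e-01,
        -1.42813479e+02],
       [ 0.00000000e+00,  0.00000000e+00,  0.00000000e+00,
         1.00000000e+00]])}
```

>>> {"name": "servo_tool", "arguments": {
  "turn": [
    [0, 0, -0.18],
    [0, 0, -0.18],
    [0, 0, -0.18],
    [0, 0, -0.18],
    [0, 0, -0.18]
  ],
  "dp": [
    [-0.025, 0.035, 0],
    [-0.025, 0.035, 0],
    [-0.025, 0.035, 0],
    [-0.025, 0.035, 0],
    [-0.025, 0.035, 0]
  ],
  "fingers": [0.085, 0.085, 0.085, 0.085, 0.085]
}}

```text
clock: 2.28
position: [497.8, 177.3, 230.8]
ee_rot: [-0.313, 0.95, -0.0, 0.0]
contact_force: [0.7, 0.1, -0.7]
gripper_width: 84.9
```

>>> {"name": "servo_tool", "arguments": {
  "turn": [
    [0, 0, -0.18],
    [0, 0, -0.18],
    [0, 0, -0.07],
    [0, 0, 0],
    [0, 0, 0]
  ],
  "dp": [
    [-0.025, 0.02, -0.01],
    [-0.025, 0.01, -0.02],
    [-0.025, 0, -0.02],
    [0, 0, 0],
    [0, 0, 0]
  ],
  "fingers": [0.085, 0.085, 0.085, 0.085, 0.085]
}}

```text
clock: 2.9
position: [420.5, 211.5, 181.8]
ee_rot: [-0.099, 0.995, 0.001, 0.003]
contact_force: [-0.8, -0.1, 1.3]
gripper_width: 85.1
```

```bash
python3 - <<'E'
from h import *
c,im,st=shot("wrist","w1");print(st["clock"],st["position"].round(1),R.from_quat(st["ee_rot"]).as_matrix().round(3).tolist())
for q in("piece","cover"):
  for r in regions_of(q,"wrist"): print(q,round(r["score"],2),r["box"])
E
```

```text
2.9 [420.5 211.5 181.8] [[-0.98, -0.197, 0.006], [-0.197, 0.98, 0.002], [-0.006, 0.001, -1.0]]
piece 0.87 [44.4, 39.0, 165.6, 93.3]
piece 0.66 [251.8, 132.7, 41.4, 137.6]
cover 0.86 [179.6, 292.1, 193.4, 98.3]
cover 0.74 [396.9, 1.8, 163.1, 36.5]
```

View pics/w1.png

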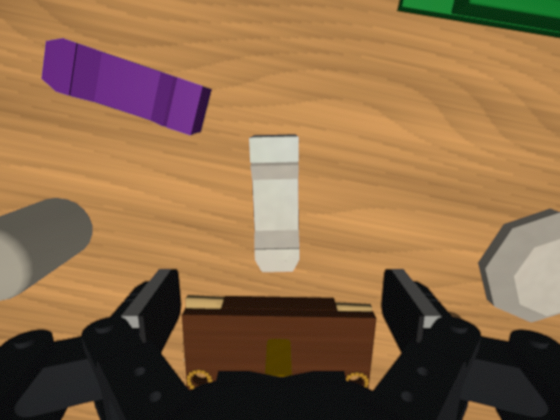

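The wrist view shows the piece with its square end at about (274,136) and its nose at about (278,271). The nose already points away from the robot, and the cover's lip is at the bottom. I'll fit the silhouette.

```bash
cat >> h.py <<'E'
from scipy.optimize import minimize
PM=[(-60,-20),(-60,20),(48,20),(60,14),(60,-14),(48,-20)]
PM=np.array([(x,y,z) for x,y in PM for z in (0,40)],float)
def fit(c,mask,M,p0,z0=0):
    "pose x,y,yaw of hull model M best matching mask (subpixel by 4x render)"
    ys,xs=np.nonzero(mask);x0,y0,x1,y1=xs.min()-15,ys.min()-15,xs.max()+15,ys.max()+15
    m=cv2.resize(mask[max(y0,0):y1,max(x0,0):x1].astype(np.float32),None,fx=4,fy=4,interpolation=cv2.INTER_LINEAR)
    def cost(p):
        Q=M@R.from_euler("z",p[2]/100).as_matrix().T+[p[0],p[1],z0]
        h=cv2.convexHull(((proj(c,Q)-[max(x0,0)-.5,max(y0,0)-.5])*4-.5).astype(np.float32))
        r=np.zeros_like(m);cv2.fillPoly(r,[np.round(h*16).astype(np.int32)],1,cv2.LINE_8,4)
        return np.abs(r-m).sum()/m.sum()
    b=minimize(cost,p0,method="Nelder-Mead",options=dict(initial_simplex=np.array(p0)+np.array([[0,0,0],[6,0,0],[0,6,0],[0,0,6]]),xatol=.02,fatol=1e-5))
    return b.x*[1,1,.01],b.fun
def white(im,box,s=45,v=120):
    h=cv2.cvtColor(im,cv2.COLOR_RGB2HSV);m=(h[...,1]<s)&(h[...,2]>v)
    o=np.zeros_like(m);x,y,w,hh=[int(k) for k in box];o[y-6:y+hh+6,x-6:x+w+6]=m[y-6:y+hh+6,x-6:x+w+6]
    n,l,stt,_=cv2.connectedComponentsWithStats(o.astype(np.uint8));return l==1+stt[1:,4].argmax()
E
python3 - <<'E'
from h import *
c,im,st=shot("wrist")
hs=cv2.cvtColor(im,cv2.COLOR_RGB2HSV)
print([tuple(hs[y,x]) for x,y in((274,150),(275,170),(275,200),(275,240),(274,135),(275,262),(230,200),(310,200))])
for s in (45,60,75):
    m=white(im,(250,133,50,140),s);print(m.sum(),fit(c,m,PM,[436,210,20]))
p=plane(c,[[249,137],[298,136],[262,271],[293,271]],40);print(p.round(1))
E
```

```text
[(np.uint8(32), np.uint8(17), np.uint8(209)), (np.uint8(20), np.uint8(32), np.uint8(181)), (np.uint8(26), np.uint8(25), np.uint8(207)), (np.uint8(20), np.uint8(34), np.uint8(180)), (np.uint8(15), np.uint8(86), np.uint8(118)), (np.uint8(21), np.uint8(32), np.uint8(206)), (np.uint8(16), np.uint8(145), np.uint8(208)), (np.uint8(16), np.uint8(144), np.uint8(199))]
5860 (array([4.30891878e+02, 2.08819245e+02, 2.18586730e-01]), np.float64(0.08156230300664902))
5983 (array([4.31331113e+02, 2.08934566e+02, 2.18859108e-01]), np.float64(0.0611334964632988))
6113 (array([4.31139072e+02, 2.08771450e+02, 2.19599798e-01]), np.float64(0.04200256988406181))
[[375.4 175.8  40. ]
 [366.8 214.7  40. ]
 [490.9 207.7  40. ]
 [485.4 235.4  40. ]]
```

>>> {"name": "servo_tool", "arguments": {
  "turn": [
    [0, 0, 0.02],
    [0, 0, 0],
    [0, 0, 0],
    [0, 0, 0],
    [0, 0, 0]
  ],
  "dp": [
    [-0.034, -0.013, -0.02],
    [0, 0, -0.045],
    [0, 0, -0.045],
    [0, 0, -0.015],
    [0, 0, 0]
  ],
  "fingers": [0.085, 0.085, 0.085, 0.085, 0.085]
}}

```text
clock: 3.72
position: [389.9, 199.4, 55.9]
ee_rot: [-0.107, 0.994, 0.004, 0.006]
contact_force: [0.4, 0.6, 0.5]
gripper_width: 85.2
```

```bash
python3 - <<'E'
from h import *
st=read_state();M=R.from_quat(st["ee_rot"]).as_matrix();print(st["clock"],st["position"].round(1),M.round(3).tolist(),np.arctan2(-M[0,1],M[1,1]))
E
```

```text
3.725 [389.9 199.4  55.9] [[-0.977, -0.213, 0.012], [-0.213, 0.977, 0.009], [-0.014, 0.006, -1.0]] 0.21512889056874465
```

>>> {"name": "servo_tool", "arguments": {
  "turn": [
    [-0.009, 0.012, 0.005],
    [0, 0, 0],
    [0, 0, 0],
    [0, 0, 0],
    [0, 0, 0]
  ],
  "dp": [
    [-0.004, -0.001, -0.03],
    [0, 0, -0.019],
    [0, 0, -0.002],
    [0, 0, 0],
    [0, 0, 0]
  ],
  "fingers": [0.085, 0.085, 0.085, 0.03, 0.03]
}}

```text
clock: 4.35
position: [390.9, 202.3, 8.6]
ee_rot: [-0.11, 0.994, 0.004, 0.005]
contact_force: [-0.3, -0.8, -0.3]
gripper_width: 51.0
```

>>> {"name": "servo_tool", "arguments": {
  "turn": [
    [0, 0, 0],
    [0, 0, 0],
    [0, 0, 0],
    [0, 0, 0],
    [0, 0, 0]
  ],
  "dp": [
    [0, 0, 0],
    [0, 0, 0],
    [0, 0, 0.005],
    [0, 0, 0.03],
    [0, 0, 0.06]
  ],
  "fingers": [0.03, 0.03, 0.03, 0.03, 0.03]
}}

```text
clock: 4.97
position: [387.9, 199.4, 103.3]
ee_rot: [-0.109, 0.994, -0.0, 0.0]
contact_force: [0.7, 2.0, -1.8]
gripper_width: 39.3
```

```bash
python3 - <<'E'
from h import *
c,im,st=shot("wrist","w2");M=R.from_quat(st["ee_rot"]).as_matrix();print(st["clock"],st["position"].round(1),st["contact_force"].round(1),M.round(3).tolist(),np.arctan2(-M[0,1],M[1,1]))
E
```

```text
4.975 [387.9 199.4 103.3] [ 0.7  2.  -1.8] [[-0.976, -0.217, 0.0], [-0.217, 0.976, -0.0], [-0.0, -0.0, -1.0]] 0.2192513708337363
```

View pics/w2.png

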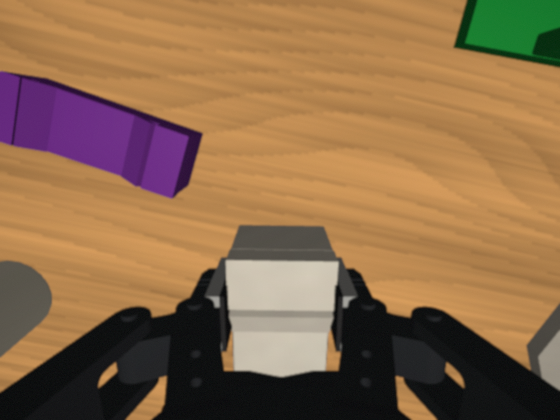

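The piece is held squarely. Next I'll carry it high, over to view the case.

>>> {"name": "servo_tool", "arguments": {
  "turn": [
    [0, 0, 0],
    [0, 0, 0],
    [0, 0, -0.05],
    [0, 0, -0.05],
    [0, 0, -0.05]
  ],
  "dp": [
    [0, 0, 0.06],
    [0, -0.01, 0.06],
    [0.01, -0.04, 0.012],
    [0.025, -0.05, 0],
    [0.025, -0.05, 0]
  ],
  "fingers": [0.03, 0.03, 0.03, 0.03, 0.03]
}}

```text
clock: 5.65
position: [451.6, 51.4, 246.0]
ee_rot: [-0.038, 0.999, 0.008, 0.012]
contact_force: [1.1, 1.4, -3.1]
gripper_width: 38.6
```

>>> {"name": "servo_tool", "arguments": {
  "turn": [
    [0, 0, -0.06],
    [0, 0, -0.06],
    [0, 0, -0.06],
    [0, 0, -0.06],
    [0, 0, -0.05]
  ],
  "dp": [
    [0.025, -0.05, 0],
    [0.025, -0.05, 0],
    [0.025, -0.05, 0],
    [0.025, -0.05, 0],
    [0.013, -0.03, 0]
  ],
  "fingers": [0.03, 0.03, 0.03, 0.03, 0.03]
}}

```text
clock: 6.28
position: [565.2, -187.6, 244.3]
ee_rot: [0.113, 0.994, 0.007, 0.012]
contact_force: [0.1, 0.1, -1.2]
gripper_width: 39.1
```

>>> {"name": "servo_tool", "arguments": {
  "turn": [
    [0, 0, 0],
    [0, 0, 0],
    [0, 0, 0],
    [0, 0, 0],
    [0, 0, 0]
  ],
  "dp": [
    [0, -0.03, 0],
    [0, -0.03, 0],
    [0, 0, 0],
    [0, 0, 0],
    [0, 0, 0]
  ],
  "fingers": [0.03, 0.03, 0.03, 0.03, 0.03]
}}

```text
clock: 6.9
position: [563.4, -250.3, 240.2]
ee_rot: [0.115, 0.993, 0.008, 0.009]
contact_force: [0.2, 0.2, -1.4]
gripper_width: 39.2
```

```bash
python3 - <<'E'
from h import *
c,im,st=shot("wrist","w3");M=R.from_quat(st["ee_rot"]).as_matrix();print(st["clock"],st["position"].round(1),st["contact_force"].round(1),M.round(3).tolist(),np.arctan2(-M[0,1],M[1,1]))
E
```

```text
6.9 [ 563.4 -250.3  240.2] [ 0.2  0.2 -1.4] [[-0.973, 0.228, 0.019], [0.229, 0.973, 0.014], [-0.015, 0.018, -1.0]] -0.23051811209657155
```

View pics/w3.png

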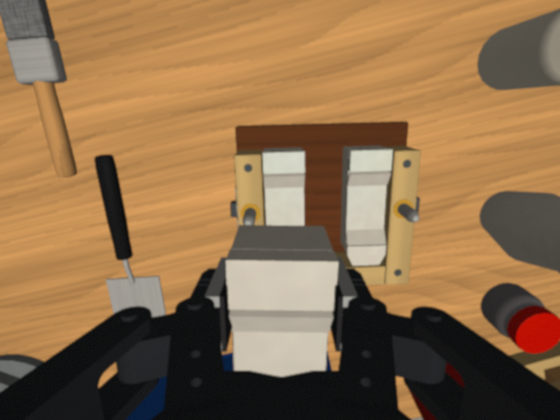

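The case shows at the centre: board front edge (237,127)–(407,123), neighbours' front ends at y≈149, pins near (250,213) and (410,210). I'll zoom in for accurate points.

```bash
python3 - <<'E'
import cv2
a=cv2.imread("pics/w3.png")[115:235,225:430]
cv2.imwrite("pics/w3z.png",cv2.resize(a,None,fx=3.9,fy=3.9,interpolation=cv2.INTER_CUBIC))
E
```

```text
(no output)
```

View pics/w3z.png

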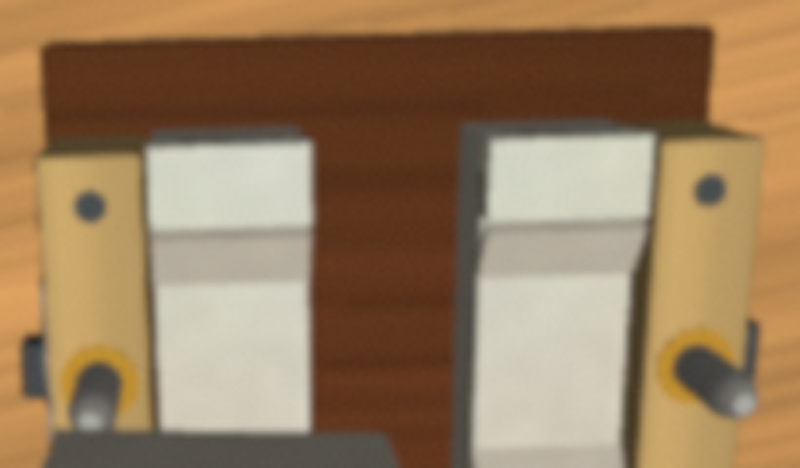

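```bash
cat > casefit.py <<'E'
from h import *
from scipy.optimize import least_squares
E
python3 - <<'E'
from h import *
from scipy.optimize import least_squares
d=get_image("wrist");st=read_state();c=cam(d,st)
z=np.array([(45,45),(712,30),(38,155),(142,152),(663,138),(762,138),(146,145),(313,140),(488,135),(656,132),(92,422),(743,403),(99,384),(699,366)])/3.9+[225,115]
m=np.array([(-82,-91,15),(-82,91,15),(-58,-89,57),(-58,-63,57),(-58,63,57),(-58,89,57),(-58,-62,55),(-58,-22,55),(-58,22,55),(-58,62,55),(0,-76,89),(0,76,89),(0,-76,57),(0,76,57)],float)
fn=lambda p:(proj(c,m@R.from_euler("z",p[2]/100).as_matrix().T+[p[0],p[1],p[3]])-z).ravel()
s=least_squares(fn,[600,-213,-21,0],loss="soft_l1");p=s.x;print(p,fn(p).reshape(-1,2).round(1).tolist())
# individual gap mid in case frame at z=55
w=plane(c,z[6:10],55);C=(w-[p[0],p[1],0])@R.from_euler("z",p[2]/100).as_matrix();print(C.round(1))
# piece in tool, rear top edge
for h in(30,33,36):
  q=plane(c,[[228,261],[338,261]],st["position"][2]+h);M=R.from_quat(st["ee_rot"]).as_matrix();print(h,((q-st["position"])@M).round(1).tolist())
E
```

```text
[ 599.89340569 -207.6851319   -20.71321226   -1.12470551] [[-1.2, -0.4], [1.6, -0.9], [-0.5, -0.3], [0.3, -0.2], [-0.7, -0.1], [1.1, -0.8], [0.4, 1.3], [-0.5, 1.5], [0.7, 1.6], [-0.7, 1.3], [0.1, -0.2], [0.1, 0.0], [0.6, -0.8], [-1.3, -0.3]]
[[-59.3 -62.3  55. ]
 [-59.5 -21.7  55. ]
 [-59.6  21.   55. ]
 [-59.3  62.2  55. ]]
30 [[19.5, -18.8, -30.7], [19.2, 20.5, -29.9]]
33 [[20.9, -18.3, -33.7], [20.5, 19.9, -33.0]]
36 [[22.2, -17.8, -36.7], [21.9, 19.4, -36.0]]
```

>>> {"name": "servo_tool", "arguments": {
  "turn": [
    [-0.014, 0.019, 0.023],
    [0, 0, 0],
    [0, 0, 0],
    [0, 0, 0],
    [0, 0, 0]
  ],
  "dp": [
    [-0.045, 0.026, 0],
    [-0.045, 0.026, -0.02],
    [-0.04, 0.025, -0.045],
    [0, 0, -0.05],
    [0, 0, -0.045]
  ],
  "fingers": [0.03, 0.03, 0.03, 0.03, 0.03]
}}

```text
clock: 7.62
position: [435.3, -169.9, 83.5]
ee_rot: [0.1, 0.995, -0.0, 0.009]
contact_force: [0.2, -0.4, -2.4]
gripper_width: 39.2
```

```bash
cat > s.py <<'E'
from h import *
# state with the TCP in the case frame (estimate)
CP=np.array([599.9,-207.7]);CY=-0.207
def rep():
    st=read_state();M=R.from_quat(st["ee_rot"]).as_matrix();c,s=np.cos(CY),np.sin(CY);d=st["position"][:2]-CP
    print("t",round(st["clock"],2),"pos",st["position"].round(1),"case xy",(np.array([[c,s],[-s,c]])@d).round(1),"yaw",round(np.arctan2(-M[0,1],M[1,1]),3),"tilt",M[:2,2].round(3),"F",st["contact_force"].round(1),"T",st["wrist_torque"].round(2),"w",round(st["gripper_width"],1))
if __name__=="__main__": rep()
E
python3 s.py; python3 - <<'E'
from h import *
a=[shot(n)[1] for n in("scene","side")]
a=[cv2.resize(i,None,fx=4,fy=4,interpolation=cv2.INTER_CUBIC) for i in (a[0][160:310,190:290],a[1][170:310,210:390])]
a[1]=cv2.resize(a[1],None,fx=.55,fy=.55);a[0]=cv2.resize(a[0],None,fx=.9,fy=.9)
o=np.zeros((600,800,3),np.uint8)
o[:a[0].shape[0],:a[0].shape[1]]=a[0];h,w=a[1].shape[:2];o[:h,370:370+w]=a[1][:,:430]
cv2.imwrite("pics/pre.png",o[:,:,::-1])
E
```

```text
t 7.62 pos [ 435.3 -169.9   83.5] case xy [-168.9    3.2] yaw -0.2 tilt [ 0.017 -0.002] F [ 0.2 -0.4 -2.4] T [0.04 0.05 0.05] w 39.2
```

View pics/pre.png

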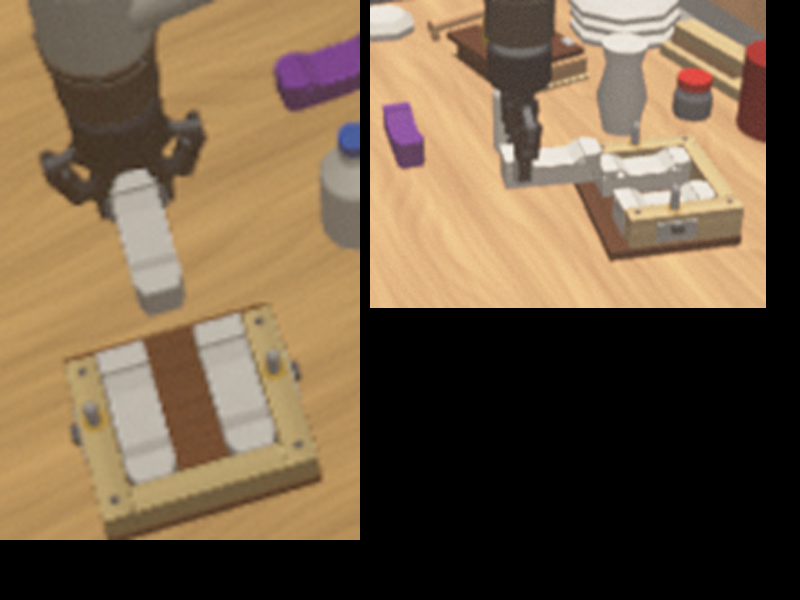

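>>> {"name": "servo_tool", "arguments": {
  "turn": [
    [0.002, 0.017, -0.007],
    [0, 0, 0],
    [0, 0, 0],
    [0, 0, 0],
    [0, 0, 0]
  ],
  "dp": [
    [-0.002, -0.004, -0.03],
    [0, 0, -0.02],
    [0, 0, -0.005],
    [0, 0, 0],
    [0, 0, 0]
  ],
  "fingers": [0.03, 0.03, 0.03, 0.03, 0.03]
}}

```text
clock: 8.35
position: [438.0, -173.9, 32.1]
ee_rot: [0.102, 0.995, -0.001, 0.001]
contact_force: [0.6, 0.4, -2.6]
gripper_width: 39.1
```

```bash
python3 s.py; python3 - <<'E'
from h import *
from scipy.optimize import least_squares
M=R.from_euler("z",-.207).as_matrix()
m=np.array([(-60+x-0,y,z) for x,y,z in []]) if 0 else None
for n in("scene","side"):
    c,im,st=shot(n,"p_"+n)
    for r in regions_of("piece",n): print(n,round(r["score"],2),np.round(r["box"]))
    # predicted nose/rear top corners of the piece
    t=st["position"];X=t+np.array([(100.5,y,z) for y in(-14,14) for z in(-8,32)]+[(-19.5,y,32) for y in (-20,20)])@M.T
    print(n,"piece pred",proj(c,X).round(1).tolist())
    G=np.array([599.9,-207.7,0])+np.array([(-59,-22,55),(-59,22,55),(-59,-22,15),(-59,22,15)])@M.T
    print("gap pred",proj(c,G).round(1).tolist())
E
python3 - <<'E'
import cv2,numpy as np
a=cv2.imread("pics/p_scene.png")[200:310,200:290];b=cv2.imread("pics/p_side.png")[200:290,250:370]
o=np.zeros((600,800,3),np.uint8);a=cv2.resize(a,None,fx=4.4,fy=4.4,interpolation=cv2.INTER_CUBIC);b=cv2.resize(b,None,fx=3.3,fy=3.3,interpolation=cv2.INTER_CUBIC)
o[:a.shape[0],:a.shape[1]]=a;o[:b.shape[0],400:400+b.shape[1]]=b;cv2.imwrite("pics/pre2.png",o[:500])
E
```

```text
t 8.35 pos [ 438.  -173.9   32.1] case xy [-165.4   -0.2] yaw -0.204 tilt [ 0.003 -0.002] F [ 0.6  0.4 -2.6] T [0.03 0.08 0.03] w 39.1
scene 0.95 [270. 168.  33.  21.]
scene 0.62 [225. 216.  15.  40.]
scene piece pred [[232.5, 256.3], [231.1, 250.7], [241.3, 253.8], [240.1, 248.1], [220.0, 218.0], [232.4, 214.6]]
gap pred [[229.4, 254.4], [243.5, 250.4], [230.8, 259.9], [244.6, 256.0]]
side 0.8 [274. 245.  43.  25.]
side 0.6 [217. 215.  19.  33.]
side 0.38 [311. 236.  45.  24.]
side piece pred [[317.2, 263.6], [317.9, 251.4], [314.3, 258.0], [315.0, 246.0], [275.1, 257.5], [272.2, 249.4]]
gap pred [[320.7, 255.5], [316.1, 246.9], [320.0, 267.6], [315.5, 258.8]]
```

View pics/pre2.png

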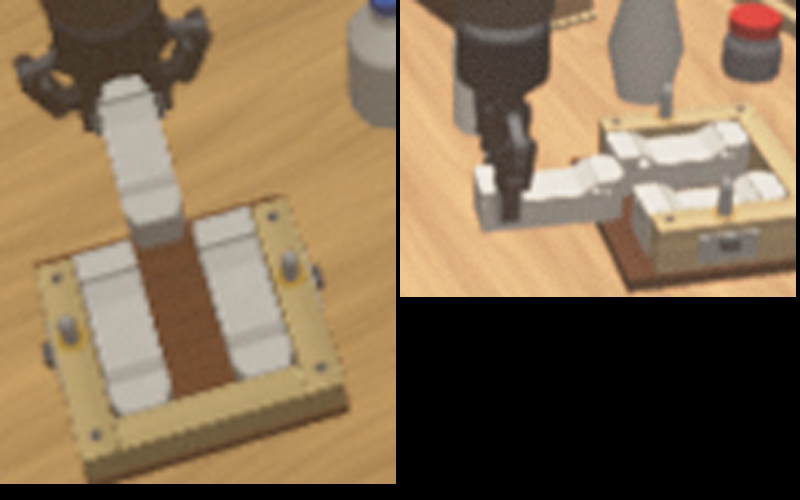

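>>> {"name": "servo_tool", "arguments": {
  "turn": [
    [0, 0, 0],
    [0, 0, 0],
    [0, 0, 0],
    [0, 0, 0],
    [0, 0, 0]
  ],
  "dp": [
    [0.008, -0.0015, -0.006],
    [0.01, -0.002, 0],
    [0.01, -0.002, 0],
    [0.005, -0.001, 0],
    [0, 0, 0]
  ],
  "fingers": [0.03, 0.03, 0.03, 0.03, 0.03]
}}

```text
clock: 9.18
position: [473.5, -181.1, 25.1]
ee_rot: [0.102, 0.995, -0.001, 0.001]
contact_force: [0.2, -0.5, -1.3]
gripper_width: 39.3
```

```bash
python3 s.py
```

```text
t 9.18 pos [ 473.5 -181.1   25.1] case xy [-1.291e+02  1.000e-01] yaw -0.204 tilt [ 0.002 -0.002] F [ 0.2 -0.5 -1.3] T [ 0.   -0.02 -0.01] w 39.3
```

>>> {"name": "servo_tool", "arguments": {
  "turn": [
    [0, 0, 0],
    [0, 0, 0],
    [0, 0, 0],
    [0, 0, 0],
    [0, 0, 0]
  ],
  "dp": [
    [0.01, -0.002, 0.0005],
    [0.01, -0.002, 0],
    [0.01, -0.002, 0],
    [0.008, -0.002, 0],
    [0, 0, 0]
  ],
  "fingers": [0.03, 0.03, 0.03, 0.03, 0.03]
}}

```text
clock: 9.8
position: [514.2, -189.6, 25.4]
ee_rot: [0.102, 0.995, -0.001, 0.001]
contact_force: [-0.2, 0.4, -1.7]
gripper_width: 38.8
```

```bash
python3 s.py
```

```text
t 9.8 pos [ 514.2 -189.6   25.4] case xy [-87.6   0.1] yaw -0.204 tilt [ 0.002 -0.002] F [-0.2  0.4 -1.7] T [ 0.01  0.11 -0.01] w 38.8
```

>>> {"name": "servo_tool", "arguments": {
  "turn": [
    [0, 0, 0],
    [0, 0, 0],
    [0, 0, 0],
    [0, 0, 0],
    [0, 0, 0]
  ],
  "dp": [
    [0.01, -0.002, 0],
    [0, 0, -0.0015],
    [0, 0, -0.001],
    [0, 0, 0],
    [0, 0, 0]
  ],
  "fingers": [0.03, 0.03, 0.03, 0.03, 0.065]
}}

```text
clock: 10.42
position: [525.6, -191.9, 24.9]
ee_rot: [0.102, 0.995, -0.001, 0.003]
contact_force: [0.2, 0.3, -0.0]
gripper_width: 55.9
```

>>> {"name": "servo_tool", "arguments": {
  "turn": [
    [0, 0, 0],
    [0, 0, 0],
    [0, 0, 0],
    [0, 0, 0],
    [0, 0, 0]
  ],
  "dp": [
    [0, 0, 0],
    [0, 0, 0.02],
    [0, 0, 0.04],
    [-0.015, 0.003, 0.03],
    [-0.035, 0.008, 0]
  ],
  "fingers": [0.065, 0.065, 0.065, 0, 0]
}}

```text
clock: 11.05
position: [475.8, -180.9, 116.0]
ee_rot: [0.101, 0.995, -0.001, 0.002]
contact_force: [-0.4, 0.3, -1.3]
gripper_width: 29.4
```

```bash
python3 s.py; python3 -c "
from h import *
shot('wrist','w4')"
```

```text
t 11.05 pos [ 475.8 -180.9  116. ] case xy [-126.9    0.7] yaw -0.203 tilt [ 0.004 -0.003] F [-0.4  0.3 -1.3] T [0.   0.08 0.01] w 29.4
```

View pics/w4.png

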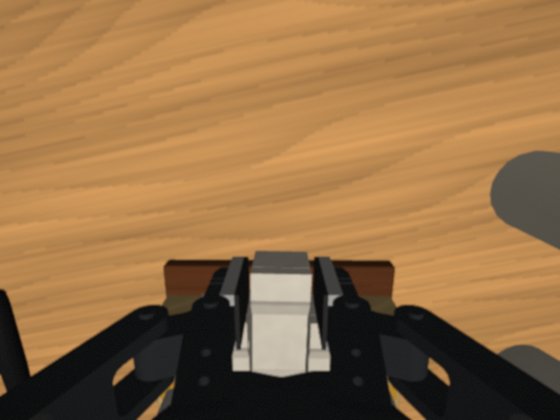

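>>> {"name": "servo_tool", "arguments": {
  "turn": [
    [0, 0, 0],
    [0, 0, 0],
    [0, 0, 0],
    [0, 0, 0],
    [0, 0, 0]
  ],
  "dp": [
    [0, -0.0005, -0.05],
    [0, 0, -0.033],
    [0, 0, -0.008],
    [0.008, -0.0015, 0],
    [0, 0, 0]
  ],
  "fingers": [0, 0, 0, 0, 0]
}}

```text
clock: 11.72
position: [478.7, -182.0, 24.3]
ee_rot: [0.102, 0.995, -0.0, 0.001]
contact_force: [0.0, 0.5, -0.1]
gripper_width: -0.5
```

```bash
python3 s.py
```

```text
t 11.72 pos [ 478.7 -182.    24.3] case xy [-123.9    0.3] yaw -0.204 tilt [ 0.002 -0.001] F [ 0.   0.5 -0.1] T [ 0.01 -0.01  0.02] w -0.5
```

Push to about X=-78 first.

>>> {"name": "servo_tool", "arguments": {
  "turn": [
    [0, 0, 0],
    [0, 0, 0],
    [0, 0, 0],
    [0, 0, 0],
    [0, 0, 0]
  ],
  "dp": [
    [0.012, -0.0025, 0],
    [0.01, -0.002, 0],
    [0.01, -0.002, 0],
    [0.008, -0.002, 0],
    [0.004, -0.001, 0]
  ],
  "fingers": [0, 0, 0, 0, 0]
}}

```text
clock: 12.35
position: [525.4, -192.2, 26.1]
ee_rot: [0.102, 0.995, -0.0, 0.001]
contact_force: [-2.9, 0.6, 0.9]
gripper_width: 0.3
```

```bash
python3 s.py
```

```text
t 12.35 pos [ 525.4 -192.2   26.1] case xy [-76.1  -0.1] yaw -0.204 tilt [ 0.002 -0.001] F [-2.9  0.6  0.9] T [0.22 0.73 0.04] w 0.3
```

>>> {"name": "servo_tool", "arguments": {
  "turn": [
    [0, 0, 0],
    [0, 0, 0],
    [0, 0, 0],
    [0, 0, 0],
    [0, 0, 0]
  ],
  "dp": [
    [0.0015, -0.0003, 0],
    [0.0015, -0.0003, 0],
    [0.0015, -0.0003, 0],
    [0, 0, 0],
    [0, 0, 0]
  ],
  "fingers": [0, 0, 0, 0, 0]
}}

```text
clock: 12.98
position: [529.4, -193.1, 26.0]
ee_rot: [0.102, 0.995, -0.0, 0.0]
contact_force: [-2.7, -1.4, 1.1]
gripper_width: -0.1
```

```bash
python3 s.py; python3 -c "
from h import *
c,im,st=shot('wrist');cv2.imwrite('pics/w5.png',cv2.resize(im[200:400,130:430],None,fx=2.6,fy=2.6,interpolation=cv2.INTER_CUBIC)[:,:,::-1])"
```

```text
t 12.97 pos [ 529.4 -193.1   26. ] case xy [-72.   -0.2] yaw -0.204 tilt [ 0.001 -0.   ] F [-2.7 -1.4  1.1] T [ 0.08  0.58 -0.01] w -0.1
```

View pics/w5.png

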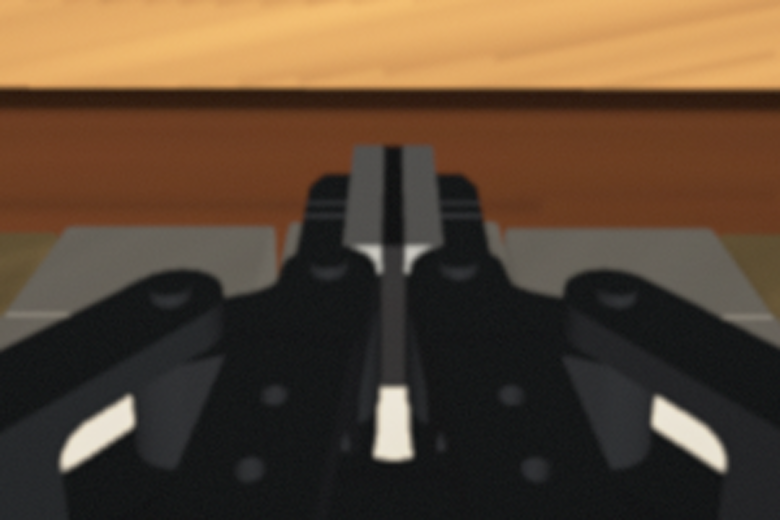

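The piece's front face is now only about 1 mm proud (rear edge y≈223 against 228 for the neighbours). I'll nudge it further until it resists.

>>> {"name": "servo_tool", "arguments": {
  "turn": [
    [0, 0, 0],
    [0, 0, 0],
    [0, 0, 0],
    [0, 0, 0],
    [0, 0, 0]
  ],
  "dp": [
    [0.001, -0.0002, 0],
    [0.001, -0.0002, 0],
    [0, 0, 0],
    [0, 0, 0],
    [0, 0, 0]
  ],
  "fingers": [0, 0, 0, 0, 0]
}}

```text
clock: 13.65
position: [531.3, -193.4, 26.0]
ee_rot: [0.102, 0.995, -0.0, 0.0]
contact_force: [-1.7, 0.5, 0.6]
gripper_width: -0.2
```

```bash
python3 s.py; python3 -c "
from h import *
c,im,st=shot('wrist','w6')
g=im.astype(int)
for u in (220,228,247,316,330,345,380): 
  col=g[275:296,u]; print(u,[tuple(x)[0]-tuple(x)[2] for x in col])"
```

```text
t 13.65 pos [ 531.3 -193.4   26. ] case xy [-70.1  -0.1] yaw -0.205 tilt [ 0.001 -0.   ] F [-1.7  0.5  0.6] T [ 0.09  0.48 -0.03] w -0.2
220 [np.int64(68), np.int64(69), np.int64(71), np.int64(72), np.int64(75), np.int64(75), np.int64(75), np.int64(64), np.int64(43), np.int64(23), np.int64(15), np.int64(12), np.int64(13), np.int64(13), np.int64(13), np.int64(13), np.int64(13), np.int64(14), np.int64(14), np.int64(13), np.int64(14)]
228 [np.int64(68), np.int64(70), np.int64(71), np.int64(74), np.int64(76), np.int64(76), np.int64(77), np.int64(65), np.int64(43), np.int64(24), np.int64(16), np.int64(14), np.int64(14), np.int64(13), np.int64(13), np.int64(13), np.int64(12), np.int64(12), np.int64(13), np.int64(13), np.int64(13)]
247 [np.int64(59), np.int64(52), np.int64(48), np.int64(44), np.int64(43), np.int64(39), np.int64(28), np.int64(20), np.int64(16), np.int64(14), np.int64(10), np.int64(3), np.int64(0), np.int64(-3), np.int64(-1), np.int64(-3), np.int64(-4), np.int64(-3), np.int64(-2), np.int64(-2), np.int64(-1)]
316 [np.int64(67), np.int64(65), np.int64(66), np.int64(68), np.int6
[... 419 characters left out ...]
13), np.int64(13), np.int64(13), np.int64(13), np.int64(13), np.int64(14), np.int64(13), np.int64(13)]
345 [np.int64(73), np.int64(75), np.int64(75), np.int64(73), np.int64(71), np.int64(73), np.int64(74), np.int64(71), np.int64(59), np.int64(36), np.int64(18), np.int64(14), np.int64(12), np.int64(13), np.int64(14), np.int64(13), np.int64(13), np.int64(13), np.int64(14), np.int64(13), np.int64(13)]
380 [np.int64(73), np.int64(74), np.int64(72), np.int64(72), np.int64(72), np.int64(72), np.int64(72), np.int64(73), np.int64(58), np.int64(34), np.int64(19), np.int64(13), np.int64(13), np.int64(13), np.int64(14), np.int64(13), np.int64(13), np.int64(14), np.int64(13), np.int64(13), np.int64(13)]
```

>>> {"name": "servo_tool", "arguments": {
  "turn": [
    [0, 0, 0],
    [0, 0, 0],
    [0, 0, 0],
    [0, 0, 0],
    [0, 0, 0]
  ],
  "dp": [
    [0.0008, -0.0002, 0],
    [0.0008, -0.0002, 0],
    [0, 0, 0],
    [0, 0, 0],
    [0, 0, 0]
  ],
  "fingers": [0, 0, 0, 0, 0]
}}

```text
clock: 14.32
position: [531.4, -193.5, 25.9]
ee_rot: [0.102, 0.995, 0.0, -0.001]
contact_force: [-2.5, 1.2, 2.4]
gripper_width: -0.0
```

```bash
python3 s.py; python3 -c "
from h import *
c,im,st=shot('wrist','w6')
g=im.astype(int)
for u in (220,245,249,316,345): 
  col=g[275:296,u]; print(u,[int(x[0]-x[2]) for x in col])"
```

```text
t 14.32 pos [ 531.4 -193.5   25.9] case xy [-70.   -0.2] yaw -0.205 tilt [-0.003  0.   ] F [-2.5  1.2  2.4] T [0.3  0.78 0.  ] w -0.0
220 [69, 70, 71, 74, 74, 75, 75, 65, 41, 24, 14, 13, 14, 14, 14, 14, 13, 13, 13, 12, 13]
245 [69, 67, 72, 73, 74, 73, 71, 69, 70, 63, 48, 27, 13, 9, 8, 5, 5, 4, 4, 3, 0]
249 [13, 7, 1, 1, -1, -1, -2, -3, -3, -2, -3, -3, -4, -2, -1, -2, -3, -2, -2, -1, -2]
316 [66, 66, 65, 67, 69, 68, 63, 60, 58, 53, 37, 20, 9, 7, 6, 4, 2, 0, -1, -1, -2]
345 [73, 72, 72, 73, 73, 73, 72, 71, 58, 35, 18, 14, 13, 14, 13, 13, 13, 12, 12, 12, 13]
```

>>> {"name": "servo_tool", "arguments": {
  "turn": [
    [0, 0, 0],
    [0, 0, 0],
    [0, 0, 0],
    [0, 0, 0],
    [0, 0, 0]
  ],
  "dp": [
    [-0.02, 0.004, 0],
    [0, 0, 0.055],
    [0, 0, 0.06],
    [0.02, -0.004, 0.055],
    [0.02, -0.004, 0.015]
  ],
  "fingers": [0, 0, 0, 0, 0]
}}

```text
clock: 15.0
position: [556.7, -198.6, 217.5]
ee_rot: [0.101, 0.995, -0.001, 0.006]
contact_force: [-0.4, 0.0, -0.5]
gripper_width: -0.1
```

>>> {"name": "servo_tool", "arguments": {
  "turn": [
    [0, 0, 0],
    [0, 0, 0],
    [0, 0, 0],
    [0, 0, 0],
    [0, 0, 0]
  ],
  "dp": [
    [0.005, -0.001, 0],
    [0, 0, 0],
    [0, 0, 0],
    [0, 0, 0],
    [0, 0, 0]
  ],
  "fingers": [0, 0, 0, 0, 0]
}}

```text
clock: 15.62
position: [562.1, -199.4, 214.9]
ee_rot: [0.101, 0.995, -0.001, 0.006]
contact_force: [1.0, -0.6, -0.1]
gripper_width: 0.4
```

```bash
python3 s.py; python3 -c "
from h import *
c,im,st=shot('wrist','w7');cv2.imwrite('pics/w7z.png',cv2.resize(im[60:290,140:420],None,fx=2.6,fy=2.6,interpolation=cv2.INTER_CUBIC)[:,:,::-1])"
```

```text
t 15.62 pos [ 562.1 -199.4  214.9] case xy [-38.7   0.3] yaw -0.203 tilt [ 0.012 -0.003] F [ 1.  -0.6 -0.1] T [-0.04  0.04 -0.  ] w 0.4
```

View pics/w7z.png

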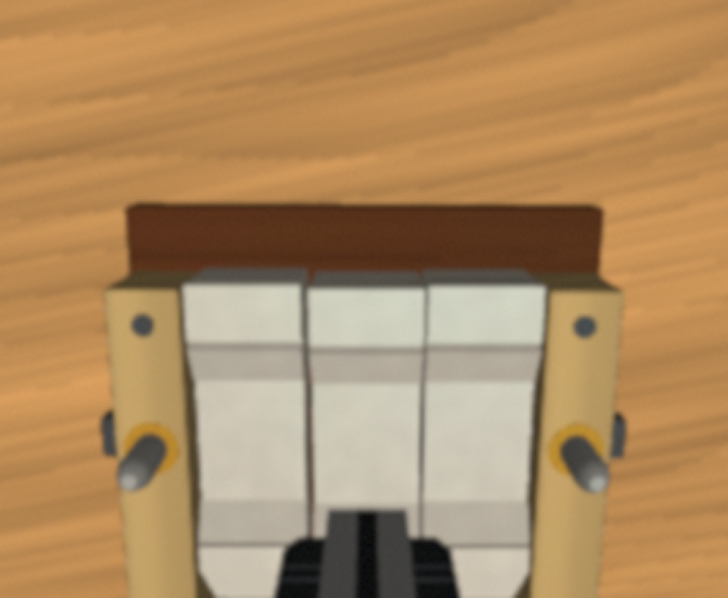

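The piece is home: its front edge is at y≈288, against 284 for the neighbours in the zoomed view, so about 1 mm further in. The pin tips are at zoomed (129,482) and (597,482). I'll refit the case.

```bash
python3 - <<'E'
from h import *
from scipy.optimize import least_squares
c,im,st=shot("wrist")
z=np.array([(128,206),(601,208),(107,290),(181,290),(548,290),(621,290),(129,482),(597,482),(153,450),(577,450)])/2.6+[140,60]
m=np.array([(-82,-91,15),(-82,91,15),(-58,-89,57),(-58,-63,57),(-58,63,57),(-58,89,57),(0,-76,89),(0,76,89),(0,-76,57),(0,76,57)],float)
fn=lambda p:(proj(c,m@R.from_euler("z",p[2]/100).as_matrix().T+[p[0],p[1],p[3]])-z).ravel()
s=least_squares(fn,[600,-208,-21,0],loss="soft_l1");p=s.x;print(p,fn(p).reshape(-1,2).round(1).tolist())
t=plane(c,z[6:8],89);print("tips",t.round(1),t.mean(0).round(1),np.arctan2(-(t[1]-t[0])[0],(t[1]-t[0])[1]),np.linalg.norm(t[1]-t[0]))
g=plane(c,z[8:],57);print("bases",g.round(1),g.mean(0).round(1))
print(st["position"])
E
```

```text
[ 600.47476145 -208.00541754  -20.44174691   -2.99478717] [[-1.0, 0.8], [1.0, 0.2], [-0.8, -0.2], [-0.1, -0.1], [-0.1, 0.0], [1.0, 0.0], [1.2, 0.1], [-0.4, 0.2], [0.5, -0.5], [-1.1, -0.4]]
tips [[ 583.8 -282.3   89. ]
 [ 614.4 -133.8   89. ]] [ 599.1 -208.    89. ] -0.20346523586993054 151.64217741311205
bases [[ 584.5 -282.1   57. ]
 [ 615.3 -133.1   57. ]] [ 599.9 -207.6   57. ]
[ 562.07324547 -199.42259419  214.83086509]
```

>>> {"name": "servo_tool", "arguments": {
  "turn": [
    [0, 0, 0.04],
    [0, 0, 0.04],
    [0, 0, 0.04],
    [0, 0, 0.04],
    [0, 0, 0.04]
  ],
  "dp": [
    [0, 0.055, 0.005],
    [0, 0.055, 0],
    [0, 0.055, 0],
    [0, 0.055, 0],
    [0, 0.055, 0]
  ],
  "fingers": [0.085, 0.085, 0.085, 0.085, 0.085]
}}

```text
clock: 16.35
position: [561.7, 79.4, 220.3]
ee_rot: [0.002, 1.0, -0.0, 0.007]
contact_force: [-0.8, 0.0, -0.3]
gripper_width: 84.9
```

>>> {"name": "servo_tool", "arguments": {
  "turn": [
    [0, 0, 0.04],
    [0, 0, 0.04],
    [0, 0, 0.04],
    [0, 0, 0.04],
    [0, 0, 0]
  ],
  "dp": [
    [0, 0.04, 0],
    [0, 0.04, -0.01],
    [0, 0.02, -0.01],
    [0, 0.01, 0],
    [0, 0, 0]
  ],
  "fingers": [0.085, 0.085, 0.085, 0.085, 0.085]
}}

```text
clock: 16.98
position: [561.2, 196.0, 200.1]
ee_rot: [-0.084, 0.996, 0.0, 0.008]
contact_force: [-0.7, -0.2, -0.1]
gripper_width: 85.0
```

```bash
python3 s.py; python3 -c "
from h import *
c,im,st=shot('wrist','w8');print(search_frame('cover','wrist')[:2]);a=cv2.resize(im[120:330,120:430],None,fx=2.5,fy=2.5,interpolation=cv2.INTER_CUBIC);cv2.imwrite('pics/w8z.png',a[:,:,::-1])"
```

```text
t 16.98 pos [561.2 196.  200.1] case xy [-120.9  387.1] yaw 0.167 tilt [0.016 0.002] F [-0.7 -0.2 -0.1] T [-0.04 -0.04  0.01] w 85.0
[{'box': [223.4, 152.6, 210.7, 171.4], 'score': 0.56}]
```

View pics/w8z.png

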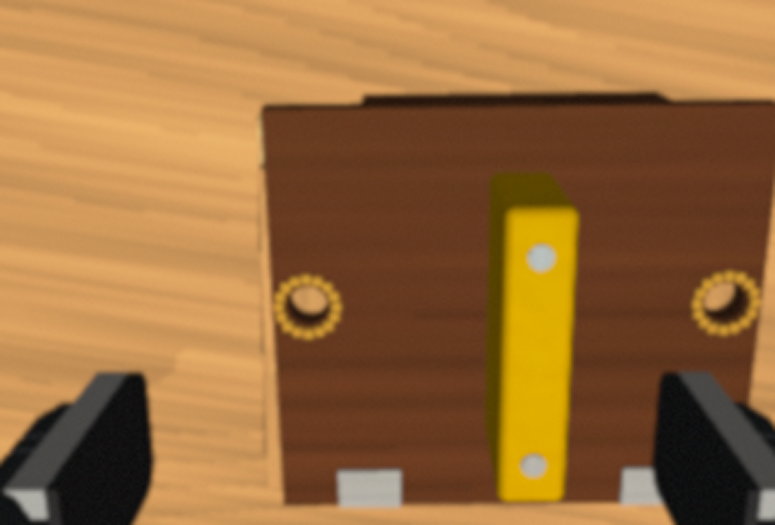

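The cover's lip is on the robot side. Zoomed, the hole rings are at (308,307) and (726,303), and the handle top spans (510–578, 208)–(500–563, 500). That was the last of my 12 pictures, so I go on by numbers.

```bash
python3 - <<'E'
from h import *
c,im,st=shot("wrist")
z=np.array([(308,307),(726,303)])/2.5+[120,120]
t=plane(c,z,52);d=t[1]-t[0];print("holes",t.round(1),t.mean(0).round(1),np.arctan2(-d[0],d[1]),np.linalg.norm(d))
hs=cv2.cvtColor(im,cv2.COLOR_RGB2HSV)
m=((hs[...,0]>18)&(hs[...,0]<32)&(hs[...,1]>200)&(hs[...,2]>190));m[:, :300]=0
n,l,s,ce=cv2.connectedComponentsWithStats(m.astype(np.uint8));i=1+s[1:,4].argmax();print(s[i],ce[i])
k=np.argwhere(l==i)[:,::-1].astype(np.float32);r=cv2.minAreaRect(k);b=cv2.boxPoints(r);q=plane(c,b,102);print(q.round(1).tolist(),q.mean(0).round(1))
# gold rings
g=((hs[...,0]>15)&(hs[...,0]<26)&(hs[...,1]>140)&(hs[...,2]>150))
for u,v in z:
    w=np.zeros_like(g);w[int(v)-17:int(v)+18,int(u)-17:int(u)+18]=1;k=np.argwhere(g&w);print(u,v,len(k),(k.max(0)+k.min(0))/2)
E
```

```text
holes [[611.3 168.6  52. ]
 [584.7 318.4  52. ]] [598.  243.5  52. ] 0.1757854900700098 152.15822345208446
[ 322  205   29  115 2608] [335.53412577 261.49118098]
[[645.8, 241.2, 102.0], [550.4, 225.9, 102.0], [548.2, 244.4, 102.0], [643.5, 261.9, 102.0]] [597.  243.4 102. ]
243.2 242.8 506 [242.  241.5]
410.4 241.2 419 [243.  412.5]
```

>>> {"name": "servo_tool", "arguments": {
  "turn": [
    [-0.002, 0.016, 0.01],
    [0, 0, 0],
    [0, 0, 0],
    [0, 0, 0],
    [0, 0, 0]
  ],
  "dp": [
    [0.037, 0.0475, 0],
    [0, 0, -0.04],
    [0, 0, -0.03],
    [0, 0, -0.01],
    [0, 0, 0]
  ],
  "fingers": [0.085, 0.085, 0.085, 0.085, 0.085]
}}

```text
clock: 17.75
position: [600.7, 238.6, 121.0]
ee_rot: [-0.084, 0.996, 0.001, 0.001]
contact_force: [-0.8, -0.5, -0.0]
gripper_width: 84.7
```

```bash
python3 s.py
```

```text
t 17.75 pos [600.7 238.6 121. ] case xy [-91.  436.9] yaw 0.168 tilt [0.002 0.001] F [-0.8 -0.5 -0. ] T [ 0.05 -0.02 -0.02] w 84.7
```

>>> {"name": "servo_tool", "arguments": {
  "turn": [
    [-0.001, 0.002, 0.009],
    [0, 0, 0],
    [0, 0, 0],
    [0, 0, 0],
    [0, 0, 0]
  ],
  "dp": [
    [-0.003, 0.005, -0.025],
    [0, 0, -0.02],
    [0, 0, -0.008],
    [0, 0, 0],
    [0, 0, 0]
  ],
  "fingers": [0.085, 0.085, 0.085, 0.085, 0.085]
}}

```text
clock: 18.38
position: [602.2, 244.5, 75.6]
ee_rot: [-0.088, 0.996, 0.003, 0.007]
contact_force: [0.1, 0.0, 0.5]
gripper_width: 85.0
```

```bash
python3 s.py
```

```text
t 18.38 pos [602.2 244.5  75.6] case xy [-90.6 443. ] yaw 0.177 tilt [0.013 0.007] F [0.1 0.  0.5] T [-0.08  0.    0.02] w 85.0
```

>>> {"name": "servo_tool", "arguments": {
  "turn": [
    [-0.007, 0.013, 0],
    [0, 0, 0],
    [0, 0, 0],
    [0, 0, 0],
    [0, 0, 0]
  ],
  "dp": [
    [-0.004, -0.001, -0.009],
    [0, 0, 0],
    [0, 0, 0],
    [0, 0, 0],
    [0, 0, 0]
  ],
  "fingers": [0.085, 0.085, 0.03, 0.03, 0.01]
}}

```text
clock: 19.0
position: [598.7, 243.9, 67.6]
ee_rot: [-0.088, 0.996, 0.001, 0.001]
contact_force: [-0.3, -0.7, 0.0]
gripper_width: 31.7
```

```bash
python3 s.py
```

```text
t 19.0 pos [598.7 243.9  67.6] case xy [-94.  441.7] yaw 0.177 tilt [0.002 0.001] F [-0.3 -0.7  0. ] T [-0.01 -0.06  0.  ] w 31.7
```

>>> {"name": "servo_tool", "arguments": {
  "turn": [
    [0, 0, 0],
    [0, 0, 0],
    [0, 0, 0],
    [0, 0, 0],
    [0, 0, 0]
  ],
  "dp": [
    [0, 0, 0],
    [0, 0, 0],
    [0, 0, 0],
    [0, 0, 0.005],
    [0, 0, 0.01]
  ],
  "fingers": [0.01, 0.01, 0.01, 0.01, 0.01]
}}

```text
clock: 19.62
position: [596.5, 242.8, 80.4]
ee_rot: [-0.088, 0.996, -0.0, -0.002]
contact_force: [0.8, 0.2, -4.1]
gripper_width: 21.1
```

```bash
python3 s.py
```

```text
t 19.62 pos [596.5 242.8  80.4] case xy [-95.9 440.2] yaw 0.176 tilt [-0.004 -0.001] F [ 0.8  0.2 -4.1] T [-0.01 -0.06 -0.02] w 21.1
```

>>> {"name": "servo_tool", "arguments": {
  "turn": [
    [0, 0, 0],
    [0, 0, 0],
    [0, 0, 0],
    [0, 0, 0],
    [0, 0, 0]
  ],
  "dp": [
    [0, 0, 0.025],
    [0, 0, 0.04],
    [0, 0, 0.045],
    [0, 0, 0.04],
    [0, 0, 0.01]
  ],
  "fingers": [0.01, 0.01, 0.01, 0.01, 0.01]
}}

```text
clock: 20.25
position: [593.1, 241.0, 243.3]
ee_rot: [-0.087, 0.996, -0.001, -0.006]
contact_force: [0.5, -0.2, -4.6]
gripper_width: 21.0
```

```bash
python3 s.py; python3 - <<'E'
from h import *
c,im,st=shot("wrist","w9");M=R.from_quat(st["ee_rot"]).as_matrix()
hs=cv2.cvtColor(im,cv2.COLOR_RGB2HSV)
g=((hs[...,0]>12)&(hs[...,0]<28)&(hs[...,1]>120)&(hs[...,2]>110))
T=st["position"]
for y in(-76,76):
    X=T+M@np.array([0,y,15.]);u,v=proj(c,X)[0];print("pred",u.round(1),v.round(1))
    w=np.zeros_like(g);w[int(v)-30:int(v)+31,int(u)-30:int(u)+31]=1
    n,l,s,ce=cv2.connectedComponentsWithStats((g&w).astype(np.uint8))
    for i in range(1,n):
        if s[i,4]>40: print(s[i],ce[i].round(1))
    print((g&w)[int(v)-30:int(v)+31:3,int(u)-30:int(u)+31:2].astype(int).astype(str).tolist() and "\n".join("".join("#" if q else "." for q in row) for row in (g&w)[int(v)-30:int(v)+31:3,int(u)-30:int(u)+31:2]))
E
```

```text
t 20.25 pos [593.1 241.  243.3] case xy [-98.8 437.7] yaw 0.174 tilt [-0.011 -0.004] F [ 0.5 -0.2 -4.6] T [ 0.01 -0.08 -0.02] w 21.0
pred 129.3 259.4
[  99  229   56   61 1774] [124.8 257.9]
#..............................
#..............................
#......#############...........
##.....##############.#........
##..####################.......
##..######...###########.......
.########....##############....
.#######.....##############....
.#######......#.......######...
..#####........###....######...
..######.........###########...
########...............#####...
#########..............#####...
...########..........#######...
####..#########..#########.....
####..####################.....
#####.....#############........
#####.........#####............
#####..........................
#####..........................
######.........................
pred 433.3 259.4
[ 407  229   57   61 1758] [437.2 257.9]
..............................#
.............................##
..........#############......##
.......###################...##
......#####################..#.
......#######.###....######.##.
....########..###....##########
....######.######......#######.
...#####......##.......########
..######.....###.......########
..############.........######..
...#####..............#######.#
...#####..............#######..
...#######.........#########...
.....#########.##########.###..
.....###################..#####
........#############.....#####
............####..........#####
..........................#####
.........................######
.........................##.###
```

>>> {"name": "servo_tool", "arguments": {
  "turn": [
    [-0.004, -0.01, -0.02],
    [0, 0, -0.04],
    [0, 0, -0.04],
    [0, 0, -0.04],
    [0, 0, -0.04]
  ],
  "dp": [
    [0, -0.02, 0],
    [0, -0.035, 0],
    [0, -0.045, 0],
    [0, -0.045, 0],
    [0, -0.045, 0]
  ],
  "fingers": [0.01, 0.01, 0.01, 0.01, 0.01]
}}

```text
clock: 20.92
position: [585.8, 44.1, 230.3]
ee_rot: [0.005, 1.0, -0.007, -0.012]
contact_force: [0.8, -0.4, -3.9]
gripper_width: 21.2
```

>>> {"name": "servo_tool", "arguments": {
  "turn": [
    [0, 0, -0.04],
    [0, 0, -0.04],
    [0, 0, -0.04],
    [0, 0, -0.04],
    [0, 0, -0.02]
  ],
  "dp": [
    [0, -0.045, 0],
    [0, -0.045, 0],
    [0, -0.045, 0],
    [0, -0.035, 0],
    [0, -0.02, 0]
  ],
  "fingers": [0.01, 0.01, 0.01, 0.01, 0.01]
}}

```text
clock: 21.55
position: [576.0, -157.5, 218.0]
ee_rot: [0.102, 0.994, -0.006, -0.024]
contact_force: [0.2, 0.8, -4.9]
gripper_width: 21.3
```

```bash
sed -i 's/CP=.*/CP=np.array([599.5,-207.8]);CY=-0.2045/' s.py; python3 s.py
```

```text
t 21.55 pos [ 576.  -157.5  218. ] case xy [-33.2  44.5] yaw -0.205 tilt [-0.05  -0.008] F [ 0.2  0.8 -4.9] T [ 0.12 -0.23  0.02] w 21.3
```

>>> {"name": "servo_tool", "arguments": {
  "turn": [
    [0.004, -0.025, 0],
    [0.004, -0.025, 0],
    [0, 0, 0],
    [0, 0, 0],
    [0, 0, 0]
  ],
  "dp": [
    [0.012, -0.025, 0],
    [0.012, -0.025, 0],
    [0, 0, -0.01],
    [0, 0, -0.01],
    [0, 0, 0]
  ],
  "fingers": [0.01, 0.01, 0.01, 0.01, 0.01]
}}

```text
clock: 22.18
position: [591.7, -211.7, 185.6]
ee_rot: [0.106, 0.994, 0.001, -0.01]
contact_force: [-0.4, -0.6, -4.6]
gripper_width: 20.7
```

```bash
python3 s.py
```

```text
t 22.18 pos [ 591.7 -211.7  185.6] case xy [-6.8 -5.4] yaw -0.213 tilt [-0.02   0.004] F [-0.4 -0.6 -4.6] T [-0.05 -0.05 -0.02] w 20.7
```

>>> {"name": "servo_tool", "arguments": {
  "turn": [
    [-0.004, -0.02, 0.0085],
    [0, 0, 0],
    [0, 0, 0],
    [0, 0, 0],
    [0, 0, 0]
  ],
  "dp": [
    [0.0085, 0.004, -0.02],
    [0, 0, 0],
    [0, 0, 0],
    [0, 0, 0],
    [0, 0, 0]
  ],
  "fingers": [0.01, 0.01, 0.01, 0.01, 0.01]
}}

```text
clock: 22.8
position: [600.8, -206.5, 167.8]
ee_rot: [0.101, 0.995, -0.001, 0.001]
contact_force: [-1.0, 0.3, -4.0]
gripper_width: 21.5
```

```bash
python3 s.py
```

```text
t 22.8 pos [ 600.8 -206.5  167.8] case xy [1.  1.5] yaw -0.201 tilt [ 0.002 -0.001] F [-1.   0.3 -4. ] T [0.04 0.04 0.  ] w 21.5
```

>>> {"name": "servo_tool", "arguments": {
  "turn": [
    [0.001, 0.002, -0.0035],
    [0, 0, 0],
    [0, 0, 0],
    [0, 0, 0],
    [0, 0, 0]
  ],
  "dp": [
    [-0.0006, -0.0014, -0.02],
    [0, 0, -0.015],
    [0, 0, -0.003],
    [0, 0, 0],
    [0, 0, 0]
  ],
  "fingers": [0.01, 0.01, 0.01, 0.01, 0.01]
}}

```text
clock: 23.42
position: [601.7, -208.5, 131.5]
ee_rot: [0.102, 0.995, -0.001, 0.002]
contact_force: [-0.2, -0.3, -4.8]
gripper_width: 21.2
```

```bash
python3 s.py; python3 - <<'E'
from h import *
c,im,st=shot("wrist","w10");M=R.from_quat(st["ee_rot"]).as_matrix()
hs=cv2.cvtColor(im,cv2.COLOR_RGB2HSV)
def ch(p): # symbol by colour: o gold, g grey bright, . dark, b brown
    h,s,v=map(int,p)
    return "o" if 12<h<28 and s>120 and v>110 else "G" if s<70 and v>70 else "d" if v<45 else "b"
for u in(128,433):
    print(u);print("\n".join("".join(ch(hs[v,x]) for x in range(u-30,u+31)) for v in range(226,290,2)))
E
```

```text
t 23.43 pos [ 601.7 -208.5  131.5] case xy [ 2.3 -0.3] yaw -0.204 tilt [ 0.005 -0.002] F [-0.2 -0.3 -4.8] T [ 0.01 -0.04 -0.  ] w 21.2
128
oobbbbbbbbbbbbbbbbbbbbbbbbbbbbbbbbbbbbbbbbbbbbbbbbbbbbbbbbbbb
oobbbbbbbbbbbbbbbbbbbbbbbbbbbbbbbbbbbbbbbbbbbbbbbbbbbbbbbbbbb
oobbbbbbbbbbbbbbbbbbbbbbbbbbbbbbbbbbbbbbbbbbbbbbbbbbbbbbbbbbb
ooobbbbbbbbbbbbbbbbbbbbbbbobbbbbbbbbbbbbbbbbbbbbbbbbbbbbbbbbb
ooobbbbbbbbbbbbboooooooooooooooooooooooobbbbbbbbbbbbbbbbbbbbb
ooobbbbbbbbbbbbooooooooooooooooooooooooooobbbbbbbbbbbbbbbbbbb
oooobbbbbbbbooooooooooooooooooooooooooooooooooobbbbbbbbbbbbbb
oooobbbbooooooooooooooooooooooooooooooooooooooooobbbbbbbbbbbb
oooobbbbooooooooooooooooooooooooooooooooooooooooobbbbbbbbbbbb
oooobbbbboooooooooooboobbboooooooooooooooooooooooobbbbbbbbbbb
boooooooooooooooooobbbbbbboooooooooooooooooooooooooooobbbbbbb
oooooooooooooooooobbbbbbbboooooooooooooooooooooooooooobbbbbbb
oooooooooooooooobbbbbbbbbbboooooooooooooooooooooooooooobbbbbb
oooooooooooooooobbbbbbbbbbbbooooooooooooooooooooooooooobbbbbb
ooooooooooooooobbbbbbbbbbbbbboooooooooooooooooooooooooooobbbb
ooooooooooooooobbbbbbbbbbbbbbbb
[... 2310 characters left out ...]
oooooooooooooobboo
bbbbbooooooooooooooobbbbbbbbbbbbbbbbbbooooooooooooooooobbbbbb
bbbbbbbbbooooooooooooooobbbbbbbbooooooooooooooooobbbooobbbbbb
bbbbbbbbooooooooooooooooooooooooooooooooooooooooobbbooobbbbbb
bbbbbbbbbooooooooooooooooooooooooooooooooooooooobbbbooobbbbbb
bbbbbbbbbbbbbbboooooooooooooooooooooooooobbbbbbbbbbbooobbbbbb
bbbbbbbbbbbbbbboooooooooooooooooooooooooobbbbbbbbbbooobbbbbbb
bbbbbbbbbbbbbbbbbbbbbbbboooooooobbbbbbbbbbbbbbbbbbboobbbbbbbb
bbbbbbbbbbbbbbbbbbbbbbbbbbbbbbbbbbbbbbbbbbbbbbbbbbboobbbbbbbb
bbbbbbbbbbbbbbbbbbbbbbbbbbbbbbbbbbbbbbbbbbbbbbbbbbooobbbbbboo
bbbbbbbbbbbbbbbbbbbbbbbbbbbbbbbbbbbbbbbbbbbbbbbbbbooooooobbbb
bbbbbbbbbbbbbbbbbbbbbbbbbbbbbbbbbbbbbbbbbbbbbbbbbbooobbbbbbbb
```

>>> {"name": "servo_tool", "arguments": {
  "turn": [
    [0.002, 0.005, 0],
    [0, 0, 0],
    [0, 0, 0],
    [0, 0, 0],
    [0, 0, 0]
  ],
  "dp": [
    [-0.0014, 0.0006, -0.008],
    [0, 0, -0.006],
    [0, 0, -0.002],
    [0, 0, 0],
    [0, 0, 0]
  ],
  "fingers": [0.01, 0.01, 0.01, 0.01, 0.01]
}}

```text
clock: 24.1
position: [600.6, -207.9, 115.0]
ee_rot: [0.102, 0.995, -0.0, 0.0]
contact_force: [-0.3, -0.2, -3.8]
gripper_width: 21.5
```

```bash
python3 s.py
```

```text
t 24.1 pos [ 600.6 -207.9  115. ] case xy [1.1 0.1] yaw -0.204 tilt [ 0.001 -0.   ] F [-0.3 -0.2 -3.8] T [-0.    0.01  0.01] w 21.5
```

>>> {"name": "servo_tool", "arguments": {
  "turn": [
    [0, 0, 0],
    [0, 0, 0],
    [0, 0, 0],
    [0, 0, 0],
    [0, 0, 0]
  ],
  "dp": [
    [-0.0003, 0, -0.002],
    [0, 0, -0.002],
    [0, 0, -0.001],
    [0, 0, -0.001],
    [0, 0, 0]
  ],
  "fingers": [0.01, 0.01, 0.01, 0.01, 0.01]
}}

```text
clock: 24.72
position: [600.4, -208.0, 108.9]
ee_rot: [0.102, 0.995, -0.0, 0.001]
contact_force: [0.5, 1.4, -4.7]
gripper_width: 21.3
```

```bash
python3 s.py
```

```text
t 24.73 pos [ 600.4 -208.   108.9] case xy [1. 0.] yaw -0.204 tilt [ 0.001 -0.   ] F [ 0.5  1.4 -4.7] T [-0.04  0.01  0.03] w 21.3
```

```bash
python3 - <<'E'
from h import *
c,im,st=shot("wrist","w11")
g=cv2.cvtColor(im,cv2.COLOR_RGB2HSV)
for u in(128,433):
    print(u)
    for v in range(240,278,3): print(v," ".join(f"{g[v,x,1]//26}{g[v,x,2]//26}" for x in range(u-22,u+23,2)))
E
```

```text
128
240 65 78 78 78 79 69 69 69 78 79 79 79 78 69 69 69 79 78 78 78 65 65 65
243 65 79 69 69 69 77 66 66 64 54 36 15 16 27 37 47 69 69 69 69 66 65 65
246 78 69 69 79 78 65 64 62 62 44 16 06 06 07 06 06 38 59 69 69 78 78 66
249 69 69 79 66 64 64 62 62 52 23 06 08 08 08 08 07 07 06 36 69 69 69 78
252 69 69 79 76 64 63 52 62 62 23 07 09 09 09 09 08 07 06 16 59 69 69 79
255 79 79 78 65 64 63 52 62 52 52 15 08 09 09 09 07 06 06 16 36 68 69 69
258 69 69 79 65 64 64 62 52 52 52 62 23 15 05 16 37 39 39 39 49 68 69 69
261 68 78 78 77 65 64 63 62 62 52 62 62 52 62 52 53 44 45 54 65 78 78 78
264 78 69 69 79 76 64 64 64 63 62 62 52 62 62 52 62 62 62 63 66 79 69 69
267 67 69 69 69 78 77 76 64 64 64 63 62 62 62 62 63 63 64 76 77 69 69 69
270 66 65 65 79 69 69 79 66 65 65 64 64 64 64 64 64 64 66 79 69 69 78 65
273 57 65 65 78 69 69 69 69 69 69 78 77 78 78 77 79 69 69 69 69 69 78 65
276 58 65 65 65 65 65 66 79 69 69 78 79 69 69 78 69 69 69 78 65 65 65 65
433
240 65 65 65 78 79 79 79 69 69 69 78 79 69 79 78 69 69 69 69 79 79 78 66
243 65 65 65 79 69 69 69 57 37 37 27 48 58 55 64 76 66 77 69 69 69 69 66
246 66 78 78 69 69 69 48 16 06 06 06 38 59 55 62 62 63 65 78 79 69 69 78
249 78 69 69 69 47 06 06 07 08 08 07 28 49 54 52 62 62 63 64 65 79 69 69
252 78 69 69 69 16 06 08 09 09 09 09 18 47 52 52 62 62 63 64 65 79 69 69
255 69 69 79 36 05 06 08 09 09 09 09 26 52 52 62 62 62 62 64 64 78 79 69
258 69 69 79 47 38 27 17 07 18 16 23 52 52 52 52 62 62 63 64 64 79 69 69
261 78 78 78 65 54 44 54 53 52 62 62 62 62 62 52 62 63 63 64 77 78 78 78
264 69 69 69 76 63 52 52 62 52 62 62 52 52 52 62 63 63 63 75 69 69 69 78
267 69 69 69 78 67 65 63 63 62 62 62 62 63 63 64 64 66 77 78 69 69 69 67
270 65 78 69 69 69 67 65 64 64 64 64 64 64 64 64 65 79 69 69 79 66 65 66
273 65 78 69 69 79 69 69 69 78 78 78 78 77 79 69 69 69 69 69 78 65 65 56
276 65 65 65 65 78 69 69 69 78 69 69 69 78 69 69 69 66 65 65 65 65 65 58
```

```bash
python3 - <<'E'
from h import *
d=get_image("wrist");st=read_state();c=cam(d,st);M=R.from_quat(st["ee_rot"]).as_matrix()
f=lambda p:proj(c,st["position"]+M@np.array(p,float))[0].round(1)
for y in(-76,76): print([f((0,y,z)).tolist() for z in(15,19.4,27)],f((1,y,19.4)),f((0,y+1,19.4)))
E
```

```text
[[128.8, 259.4], [132.4, 255.9], [138.4, 250.2]] [132.2 254.1] [134.4 255.9]
[[432.8, 259.3], [429.1, 255.8], [423.1, 250.1]] [429.3 254. ] [431.  255.8]
```

Both pin tips show inside the holes, within about 0.6 mm of concentric. Lowering.

>>> {"name": "servo_tool", "arguments": {
  "turn": [
    [0, 0.001, 0],
    [0, 0, 0],
    [0, 0, 0],
    [0, 0, 0],
    [0, 0, 0]
  ],
  "dp": [
    [-0.0004, -0.0004, -0.002],
    [0, 0, -0.003],
    [0, 0, -0.003],
    [0, 0, -0.003],
    [0, 0, 0]
  ],
  "fingers": [0.01, 0.01, 0.01, 0.01, 0.01]
}}

```text
clock: 25.45
position: [600.0, -208.4, 97.0]
ee_rot: [0.102, 0.995, -0.0, 0.0]
contact_force: [-1.1, -0.6, -4.6]
gripper_width: 21.2
```

```bash
python3 s.py
```

```text
t 25.45 pos [ 600.  -208.4   97. ] case xy [ 0.6 -0.5] yaw -0.204 tilt [ 0. -0.] F [-1.1 -0.6 -4.6] T [-0.02  0.04  0.01] w 21.2
```

>>> {"name": "servo_tool", "arguments": {
  "turn": [
    [0, 0, 0],
    [0, 0, 0],
    [0, 0, 0],
    [0, 0, 0],
    [0, 0, 0]
  ],
  "dp": [
    [0, 0, -0.003],
    [0, 0, -0.003],
    [0, 0, -0.002],
    [0, 0, 0],
    [0, 0, 0]
  ],
  "fingers": [0.01, 0.01, 0.01, 0.01, 0.01]
}}

```text
clock: 26.08
position: [600.2, -208.5, 88.6]
ee_rot: [0.102, 0.995, -0.0, 0.0]
contact_force: [0.6, 0.4, -4.3]
gripper_width: 21.5
```

>>> {"name": "servo_tool", "arguments": {
  "turn": [
    [0, 0, 0],
    [0, 0, 0],
    [0, 0, 0],
    [0, 0, 0],
    [0, 0, 0]
  ],
  "dp": [
    [0, 0, -0.001],
    [0, 0, -0.001],
    [0, 0, -0.001],
    [0, 0, 0],
    [0, 0, 0]
  ],
  "fingers": [0.01, 0.01, 0.01, 0.01, 0.01]
}}

```text
clock: 26.7
position: [600.3, -208.5, 85.6]
ee_rot: [0.102, 0.995, -0.0, 0.0]
contact_force: [0.4, 0.2, -5.3]
gripper_width: 21.4
```

```bash
python3 s.py
```

```text
t 26.7 pos [ 600.3 -208.5   85.6] case xy [ 0.9 -0.5] yaw -0.204 tilt [ 0.001 -0.   ] F [ 0.4  0.2 -5.3] T [-0.02 -0.03  0.  ] w 21.4
```

>>> {"name": "servo_tool", "arguments": {
  "turn": [
    [0, 0, 0],
    [0, 0, 0],
    [0, 0, 0],
    [0, 0, 0],
    [0, 0, 0]
  ],
  "dp": [
    [0, 0, -0.001],
    [0, 0, -0.001],
    [0, 0, 0],
    [0, 0, 0],
    [0, 0, 0]
  ],
  "fingers": [0.01, 0.01, 0.01, 0.01, 0.01]
}}

```text
clock: 27.32
position: [600.5, -208.6, 84.8]
ee_rot: [0.102, 0.995, -0.0, 0.001]
contact_force: [-1.5, 0.7, -2.4]
gripper_width: 20.9
```

```bash
python3 s.py
```

```text
t 27.32 pos [ 600.5 -208.6   84.8] case xy [ 1.2 -0.5] yaw -0.204 tilt [ 0.002 -0.001] F [-1.5  0.7 -2.4] T [0.27 0.15 0.06] w 20.9
```

>>> {"name": "servo_tool", "arguments": {
  "turn": [
    [0, 0, 0],
    [0, 0, 0],
    [0, 0, 0],
    [0, 0, 0],
    [0, 0, 0]
  ],
  "dp": [
    [0, 0, -0.001],
    [0, 0, -0.0015],
    [0, 0, 0],
    [0, 0, 0],
    [0, 0, 0]
  ],
  "fingers": [0.01, 0.01, 0.01, 0.01, 0.01]
}}

```text
clock: 27.95
position: [600.7, -208.6, 84.8]
ee_rot: [0.101, 0.995, -0.001, 0.001]
contact_force: [-1.2, -0.2, 0.4]
gripper_width: 21.2
```

```bash
python3 s.py; python3 - <<'E'
from h import *
c,im,st=shot("wrist","w12")
g=cv2.cvtColor(im,cv2.COLOR_RGB2HSV)
# pin tips should now stand 20 mm above the plate
M=R.from_quat(st["ee_rot"]).as_matrix()
for y in(-76,76):
  print([proj(c,st["position"]+M@np.array([0,y,z],float))[0].round(1).tolist() for z in(15.,-4.)])
m=(g[...,1]<40)&(g[...,2]>150)
for a,b in((60,140),(420,500)):
  k=np.argwhere(m[200:320,a:b]);print(len(k),(k.mean(0)+[200,a]).round(1) if len(k) else "", k.min(0)+[200,a],k.max(0)+[200,a])
E
```

```text
t 27.95 pos [ 600.7 -208.6   84.8] case xy [ 1.3 -0.6] yaw -0.203 tilt [ 0.003 -0.001] F [-1.2 -0.2  0.4] T [0.44 0.45 0.03] w 21.2
[[128.8, 259.4], [110.6, 276.7]]
[[432.8, 259.3], [451.0, 276.6]]
346 [268.7 114.2] [259 104] [278 125]
281 [270.2 448.3] [260 439] [279 457]
```

The cover has stalled at z 84.8 and its weight is off the wrist. The pin tips stand about 20 mm above the plate, so it is seated. Release and rise.

>>> {"name": "servo_tool", "arguments": {
  "turn": [
    [0, 0, 0],
    [0, 0, 0],
    [0, 0, 0],
    [0, 0, 0],
    [0, 0, 0]
  ],
  "dp": [
    [0, 0, 0],
    [0, 0, 0],
    [0, 0, 0],
    [0, 0, 0],
    [0, 0, 0.02]
  ],
  "fingers": [0.06, 0.06, 0.06, 0.06, 0.06]
}}

```text
clock: 28.62
position: [601.7, -209.0, 104.4]
ee_rot: [0.101, 0.995, -0.001, 0.002]
contact_force: [-0.2, 0.3, -0.0]
gripper_width: 59.9
```

>>> {"name": "servo_tool", "arguments": {
  "turn": [
    [0, 0, 0],
    [0, 0, 0],
    [0, 0, 0],
    [0, 0, 0],
    [0, 0, 0]
  ],
  "dp": [
    [0, 0, 0.05],
    [0, 0, 0.05],
    [0, 0, 0.05],
    [-0.03, 0.006, 0.02],
    [-0.01, 0.002, 0]
  ],
  "fingers": [0.06, 0.06, 0.06, 0.06, 0.06]
}}

```text
clock: 29.25
position: [561.2, -201.2, 280.6]
ee_rot: [0.101, 0.995, -0.001, 0.004]
contact_force: [0.4, -0.3, -0.6]
gripper_width: 60.2
```

```bash
python3 s.py; python3 - <<'E'
from h import *
c,im,st=shot("wrist","w13")
hs=cv2.cvtColor(im,cv2.COLOR_RGB2HSV)
cs,sn=np.cos(-.2045),np.sin(-.2045);Rz=np.array([[cs,-sn],[sn,cs]])
g=((hs[...,0]>12)&(hs[...,0]<28)&(hs[...,1]>120)&(hs[...,2]>110))
for y in(-76,76):
    P=np.r_[np.array([599.5,-207.8])+Rz@[0,y],69];u,v=proj(c,P)[0]
    w=g[int(v)-16:int(v)+17,int(u)-16:int(u)+17];k=np.argwhere(w);ce=(k.max(0)+k.min(0))/2+[int(v)-16,int(u)-16]
    print("ring pred",u.round(1),v.round(1),"seen",ce[::-1],"world",plane(c,ce[::-1],69).round(1),"tip pred",proj(c,np.r_[P[:2],89])[0].round(1))
# bystanders: compare scene/side detections with the start
for n in("scene","side"):
    a=cv2.imread(f"pics/{n}0.png")[:,:,::-1].astype(int);b=shot(n,n+"1")[1].astype(int)
    for q in("bottle","vase","jar","tile","mallet","brush","scraper","cover"):
        r=search_frame(q,n);print(n,q,[(round(x["score"],2),[int(t) for t in x["box"]]) for x in r[:2]], [round(float(np.abs(a-b)[int(x["box"][1]):int(x["box"][1]+x["box"][3]),int(x["box"][0]):int(x["box"][0]+x["box"][2])].mean()),1) for x in r[:1]])
E
```

```text
t 29.25 pos [ 561.2 -201.2  280.6] case xy [-38.8  -1.3] yaw -0.203 tilt [ 0.007 -0.004] F [ 0.4 -0.3 -0.6] T [-0.   -0.01  0.05] w 60.2
ring pred 212.1 216.9 seen [210. 216.] world [[ 582.7 -284.2   69. ]] tip pred [208.4 222.6]
ring pred 352.4 217.2 seen [354. 217.] world [[ 615.1 -131.6   69. ]] tip pred [356.3 222.9]
scene bottle [(0.81, [280, 196, 17, 33])] [3.8]
scene vase [(0.61, [300, 230, 24, 39]), (0.41, [205, 239, 73, 61])] [1.8]
scene jar [(0.75, [323, 282, 21, 25]), (0.21, [299, 231, 24, 41])] [2.3]
scene tile [(0.67, [380, 136, 32, 30])] [1.8]
scene mallet [(0.91, [388, 169, 69, 54])] [6.5]
scene brush [(0.94, [133, 232, 21, 61]), (0.67, [214, 256, 61, 51])] [1.7]
scene scraper [(0.94, [161, 276, 30, 82]), (0.47, [218, 259, 58, 48])] [1.6]
scene cover [(0.79, [309, 86, 50, 48]), (0.61, [208, 235, 70, 66])] [37.0]
side bottle [(0.92, [269, 193, 12, 47])] [11.4]
side vase [(0.73, [314, 183, 22, 48]), (0.28, [234, 160, 57, 25])] [4.1]
side jar [(0.81, [347, 201, 18, 22])] [2.5]
side tile [(0.97, [202, 171, 27, 16])] [1.9]
side mallet [] []
side brush [(0.59, [277, 329, 85, 28])] [2.1]
side scraper [(0.84, [344, 298, 103, 28])] [2.1]
side cover [(0.8, [304, 225, 74, 42]), (0.69, [126, 178, 57, 33])] [58.2]
```

The cover sits on the pins and the bystanders have not moved, so I'm handing in.

```bash
python3 -c "
from bench import *
print(job_done())"
```

```text
the job is handed in; nothing more can be done
None
```

The mould is closed and the job was handed in at about 30 s of the 72 s allowed; no verdict is reported.

**What I did**
- **Piece:** I gripped it near its square end, slid it nose first into the gap from the open front, then pushed it with shut fingers until it stopped moving against the back wall.
- **Cover:** I carried it over level and lowered it onto both pins. At about 81 mm the pin tips showed in the holes within about 0.6 mm of concentric. I kept lowering until it stalled and the walls took its weight, then let go and moved clear.

**Last checks**
- **Piece:** after the push, its square end looked about 1 mm further in than the neighbours', so the nose is at or close to the wall. I saw no shift of the neighbours beyond 1–2 mm, but did not measure it. The cover hides the piece now, so this was not rechecked.
- **Cover:** after release both hole rings appear within 2 px of where they should be. Before release both pins stood about 20 mm above the plate. I did not measure its height or tilt again after letting go.
- **Bystanders:** the scene camera found all seven, and the bottle's and vase's boxes match the start. The other five I judged only by the small picture change there. The side camera missed the mallet.
- **Disagreements:** the wrist camera put the case up to 3 mm too low. The scene camera suggested a gap about 3 mm further left than the wrist did. I kept the wrist's value, and the piece went in without sideways force.

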